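# Turn a keyed sample insert home in a bench cryostat

### The job

The sample insert of the bench cryostat is sitting up on the locating key. Without lifting it, turn it by its side arm, the way that is not blocked by the tall port, until its keyway meets the key and it drops fully home onto the flange; then swing the small keeper all the way over its collar, to its stop. Leave everything else on the bench and the loose screw cap on the flange where they are.

Things in the scene. Friction and masses are not known exactly. Their poses are not given: they have to be found in the camera images.
- cryostat: Fixed steel bench cryostat, upright cylinder 148 mm across, with a dark round flange 160 mm across on top; origin at the centre of its underside on the bench, z up; the flange's top face is 162 mm above the origin. Its axis (x=y=0) is the axis of the bore, 26.5 mm across, in which the insert stands.
- key_top (a point): Centre of the top of the steel key, a block fixed on the flange on the cryostat's +x side: 9 mm wide, 12 mm high, reaching radially from 27 to 50 mm from the bore's axis.
- insert: Loose sample insert, about 0.45 kg, in the bore: shaft 24 mm across, 75 mm long below the collar; collar 76 mm across, 14 mm thick; stem 20 mm across up to 60 mm, thin cap to 68 mm; one side arm. Origin: centre of the collar's underside; x along the arm, z up. At the start it rests on the key, origin 12 mm above the flange, arm pointing roughly away from the key, leaning by up to 0.05 rad.
- insert_arm (a point): Point inside the insert's horizontal arm, 70 mm from the stem's axis, half-way up. The arm is a square bar 12 mm wide that ends 75 mm from the axis; underside 43 mm and top 55 mm above the insert's origin. A sideways push of 1 to 3 N on it turns the insert.
- notch (a point): Keyway in the edge of the insert's collar, right under the arm: 12.6 mm wide, open above and below, from 24 mm out to the rim; the point is 33 mm from the axis, half-way up the collar. When it is over the key (insert x along cryostat x within about 0.05 rad) the insert drops 12 mm onto the flange by its own weight.
- keeper (a joint): Keeper angle, rad: flat steel bar 14 mm wide, 6 mm thick, turning about an upright pivot at x=-60, y=0 mm of the cryostat's frame; its end is 42 mm from the pivot, underside 16 mm above the flange. At 0 it points along cryostat +y (open); growing turns it clockwise seen from above; at 1.57 it points at the bore's axis, over the collar; stop at 1.6. The raised collar blocks it.
- keeper_knob (a point): Centre of the upright round knob on the keeper, 12 mm across, 32 mm from the pivot, standing from 22 to 39 mm above the flange. Under 2 N here moves the keeper, which stays where it is left.
- tall_port: Fixed steel fill tube on the flange, 16 mm across (22 mm foot ring), 76 mm high, 59 mm from the bore's axis; origin at its foot on the flange. It stands on the cryostat's +y or -y side; the arm cannot pass it.
- low_port: Fixed steel plug on the flange, 16 mm across (22 mm foot ring), 22 mm high, on the side opposite the tall port; origin at its foot. The arm passes over it.
- screw_cap: Bystander: loose black screw cap, 20 mm across and 14 mm high, standing on the flange; origin at its underside.
- bottle: Bystander: brown glass bottle, 56 mm across and 170 mm high, standing beside the cryostat; origin at its underside.
- funnel: Bystander: blue plastic funnel standing on its mouth beside the cryostat, 90 mm across, 125 mm high; origin at its underside.
- multimeter: Bystander: yellow hand-held meter lying on the bench, 155 x 78 x 40 mm; origin at its underside.
- mug: Bystander: white mug, 80 mm across, 90 mm high; origin at its underside.
- screwdriver: Bystander: screwdriver lying on the bench.
- pen: Bystander: blue pen, 140 mm long, lying on the bench.
Not all that is in view belongs to the job. Leave any turquoise look-alike of the insert alone. Leave any green look-alike of the cryostat alone.

How it is judged:
By the outcome, as a careful person would: the job done as asked, in the order asked, and still so for the second after the job is handed in, with the robot touching nothing.
It also fails if it takes over 58 s, if anything falls off the work surface, if the arm or the gripper's body presses on something with over 40 N, if the wrist force passes 120 N, or if a joint passes its speed limit or range.

### The arm

A 6-joint arm with a two-finger parallel gripper is mounted at the origin on the work surface. World frame = base frame: x ahead of the robot, y to its left, z up, the work surface at z = 0. Lengths are in mm, angles in rad, forces in N, time in s.
With the tool pointing down it reaches from about 375 to 900 mm from the base axis. Payload 3.1 kg.
Tool frame: the origin (TCP) lies midway between the tips of the shut fingers; the grasp point (between the pads) lies 19 mm behind it (grip_depth is the distance from the TCP to the grasp point, in mm); z points along the fingers, y is the direction in which the jaws open and shut (so a half turn about z gives the same grasp; the last joint's range is limited). The gripper opens to 85 mm and grips with 20 to 120 N. Pads are 22 mm wide; open, the fingers measure 114 mm over their backs; the gripper's body (76 mm by 85 mm) begins 54 mm behind the grasp point. The pads swing forward as they close: fully open they stand 13 mm farther back than shut.
Start: joints at [-1.312, 0.527, 1.433, -0, 1.181, -0.178], TCP at [264.986, -566.02, 231.31] pointing down, gripper open.
Joint ranges: [-3.08, 3.08], [-0.75, 2.2], [0.22, 2.44], [-1.43, 4.57], [0, 2.65], [-2.85, 2.85]. Speed limits (rad/s): [2.79, 2.79, 3.14, 3.14, 3.14, 3.14].

### API

Orientations are given as a unit quaternion [w, x, y, z].
In Python, from rig import * gives the robot as it stands.
- The arm moves only by the tool drive_tool, never from a script. Its argument "steps" is text: rows parted by semicolons, each of 5 numbers parted by spaces: the finger opening in mm, from 0 to 85.4, then the shift along the tool's x, y, z each as a share of 100 mm, from -1 to 1, then the turn about the tool's z as a share of 180 degrees, from -1 to 1. A call has 1 to 10 rows; each row is the pose to reach, as a shift and turn from the pose commanded when the call began, along the tool's axes at that moment, turning the shorter way round; what a row does not reach only later rows make up. A row lasts 1/10 s, in which the tool goes at most 50 mm and 8.59 degrees, less where a joint would pass 70% of its speed; a pose out of reach is approached as far as the arm can. A call with a number of a shift or a turn outside -1 to 1 is refused whole. A call with a gripper value outside its range is refused whole. The fingers move at their own pace and stop on an object; "force" is the grip in N (left out, the last holds). Time passes only in rows, so rows that repeat a pose let the fingers close. It gives the time, the measured TCP pose, the force and the opening at its end, in the units of the state.
- sense(): the state, without advancing time (a new reading comes with each control period).
- camera(name): name is "side" or "top"; returns a dict with "color" (480x640x3 uint8, red, green, blue), "depth" (480x640 float32, mm along the optical axis (not along the pixel's ray), 0 where there is no reading), "K" (3x3 intrinsics, pixels), "R" (3x3) and "t" (3): a world point X has camera coordinates R X + t. Camera axes: x right, y down, z forward; pixel columns grow to the right and rows downward; lengths in mm; the calibration is good to about 2 mm. A picture is of the moment at which its call begins.
- finish_job(): hands the job in, once; it reports no verdict.
Trained networks look in the newest picture that a camera, given by its name, has taken for a name from the list of things; names that differ only in an ending like _2 or _b are one class to them, and where a whole thing is asked for, a point or a joint stands for the part that bears it (a point fixed in the world has none). Each returns a list of dicts, best first, with "confidence" (0 to 1); they miss things now and then, are a little off and sometimes report something else, mostly with a low value. They report only what shows in the picture. A call takes as long as a camera call. They do not tell look-alikes from the thing itself.
- masks_of(camera, target): "region" (480x640 bool, what is visible of it) and "centre" ([column, row] in pixels, amid what is visible of it).
- tip_of(camera, target): "centre" ([column, row] in pixels: a listed point, or the origin of a listed thing).
The state is a dict: "time": time; "q": joint angles; "dq": joint speeds; "tau": joint torques, N m; "tool_pos": TCP position; "tcp_rot": TCP orientation; "ft_force": force on the tool from outside, world axes, zero at the start; "moment": the same for the moment, N m; "width": opening from 0.0 (shut) to 1.0 (fully open).
Only numpy, scipy, OpenCV 4.12 (cv2) and the standard library are available. Lean on these libraries where they do the work, as an engineer would, in place of code of your own. Each camera call takes 0.05 s, during which the arm holds its last target.

## Working session

There is one attempt and no reset: what is moved stays moved. The work goes in short steps, Python scripts to look and compute and a tool call to move; the robot and the scene stay as the last step left them, time stands still between calls to the robot, and variables do not carry over. Pictures are saved under pics/ and viewed, and the job is handed in when it is done.

Besides the shell and the picture viewer there is one more tool, called after "Call:" as a command line: name --argument value ..., lists and objects as JSON in quotes. drive_tool: Moves the arm, as the interface text tells. Shift numbers are shares of 100 mm and turn numbers shares of 180 degrees, none past 1 either way. Its arguments: {"type":"object","properties":{"steps":{"type":"string"},"force":{"type":"number"}},"required":["steps"]}

```bash
ls; mkdir -p pics
python3 - <<'E'
from rig import *
import cv2, numpy as np
s=sense(); print({k:np.round(v,3) for k,v in s.items()})
for n in ("side","top"):
    c=camera(n); cv2.imwrite(f"pics/{n}0.png",c["color"][:,:,::-1]); print(n,c["K"],c["R"],c["t"])
    np.savez(f"{n}0.npz",**c)
    for t in ["cryostat","insert","insert_arm","notch","keeper","keeper_knob","tall_port","low_port","screw_cap","key_top"]:
        print(t,[(np.round(d["centre"]),round(d["confidence"],2)) for d in tip_of(n,t)][:3] if t!="keeper" else [(np.round(d["centre"]),round(d["confidence"],2)) for d in masks_of(n,t)][:3])
E
```

```text
pics
{'time': np.float64(0.0), 'q': array([-1.312,  0.528,  1.434, -0.   ,  1.181, -0.179]), 'dq': array([-0.001, -0.002, -0.001,  0.001,  0.001, -0.002]), 'tau': array([ 1.0000e-03, -4.4234e+01, -1.7802e+01, -0.0000e+00,  9.0000e-03,
       -0.0000e+00]), 'tool_pos': array([ 264.794, -565.349,  230.338]), 'tcp_rot': array([-0.001,  0.976,  0.217, -0.   ]), 'ft_force': array([0.025, 0.044, 0.272]), 'moment': array([-0.005, -0.057, -0.01 ]), 'width': np.float64(0.995)}
side [[581.22062187   0.         316.62416082]
 [  0.         581.22062187 241.07431168]
 [  0.           0.           1.        ]] [[-0.93873391 -0.34427692  0.01587603]
 [-0.26573885  0.69371513 -0.66943422]
 [ 0.21945731 -0.63263948 -0.74270167]] [ 468.06534365  257.75131921 1222.35351011]
cryostat [(array([398., 279.]), 0.7), (array([277., 320.]), 0.56)]
insert [(array([330., 393.]), 0.61), (array([276., 268.]), 0.57)]
insert_arm [(array([339., 350.]), 0.7), (array([310., 238.]), 0.62)]
notch [(array([292., 256.]), 0.85), (array([334., 378.]), 0.76), (array([320., 226.]), 0.69)]
keeper [(array([427., 216.]), 0.65), 
[... 526 characters left out ...]
 0.21300888 -0.00410659 -0.97704163]] [ -19.76078709  562.77715417 1292.01054708]
cryostat [(array([364., 322.]), 0.65)]
insert [(array([217., 298.]), 0.87), (array([287., 226.]), 0.79), (array([373., 230.]), 0.63)]
insert_arm [(array([244., 305.]), 0.82), (array([305., 244.]), 0.61), (array([272., 218.]), 0.34)]
notch [(array([300., 234.]), 0.75), (array([231., 300.]), 0.6), (array([372., 241.]), 0.58)]
keeper [(array([288., 226.]), 0.71), (array([309., 237.]), 0.67)]
keeper_knob [(array([308., 243.]), 0.66)]
tall_port [(array([271., 250.]), 0.67)]
low_port [(array([290., 202.]), 0.38)]
screw_cap [(array([264., 237.]), 0.4)]
key_top [(array([274., 220.]), 0.73), (array([356., 316.]), 0.66)]
```

View pics/side0.png

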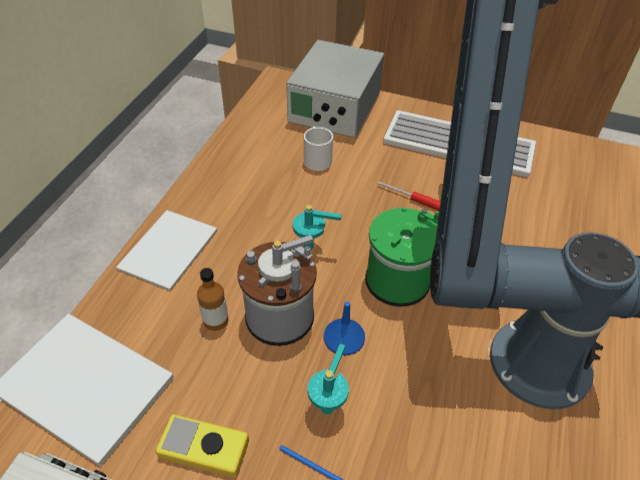

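View pics/top0.png

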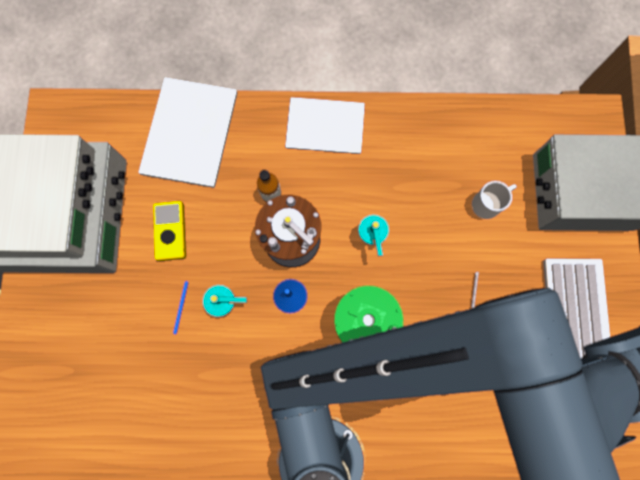

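Run:
```python
import cv2
a=cv2.imread("pics/side0.png")[190:350,200:360]; b=cv2.imread("pics/top0.png")[170:290,225:345]
cv2.imwrite("pics/crop_side0.png",cv2.resize(a,(600,600),interpolation=cv2.INTER_CUBIC))
cv2.imwrite("pics/crop_top0.png",cv2.resize(b,(600,600),interpolation=cv2.INTER_CUBIC))
```

```text
(no output)
```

View pics/crop_side0.png

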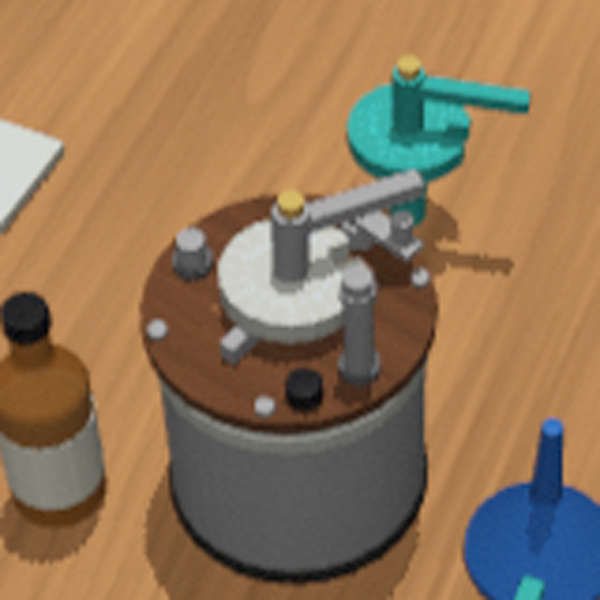

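View pics/crop_top0.png

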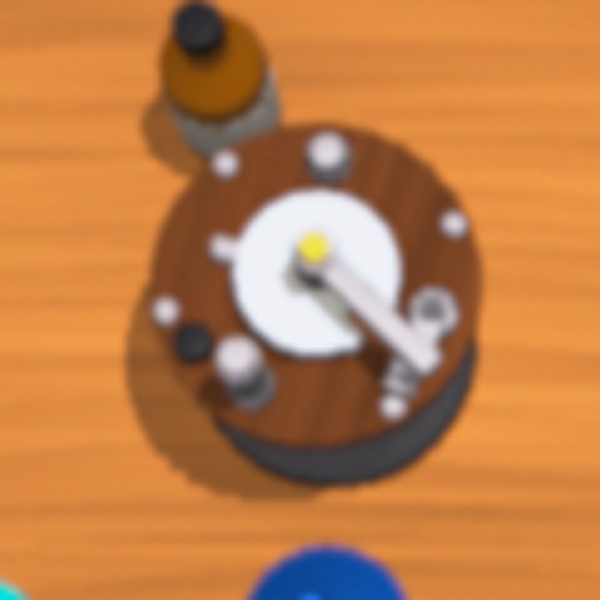

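The insert I want is the white and grey one on the brown flange: top (288,225), side (277,265). Two turquoise look-alikes, at top (373,230) and (218,300), and the green cryostat at top (368,320) could be mistaken for the target. In the crop, the key is at the left (top ≈ (269,219)), the tall port at lower left (≈(272,243)), the low port at the top (≈(290,202)) and the keeper under the arm at lower right. Next I measure the poses.

```bash
cat > h.py <<'E'
import numpy as np, cv2
def ray(c,u,v):
    K,R,t=c["K"],c["R"],c["t"]
    d=R.T@np.linalg.inv(K)@np.array([u,v,1.]); o=-R.T@t
    return o,d
def atz(c,u,v,z):
    o,d=ray(c,u,v); return o+d*(z-o[2])/d[2]
def proj(c,X):
    p=np.asarray(X)@c["R"].T+c["t"]; p=p@c["K"].T; return p[...,:2]/p[...,2:]
def cloud(c):
    K,R,t=c["K"],c["R"],c["t"]; v,u=np.mgrid[:480,:640]; D=c["depth"]
    P=np.stack([(u-K[0,2])/K[0,0]*D,(v-K[1,2])/K[1,1]*D,D],-1)
    W=(P-t)@R; W[D<=0]=np.nan; return W
E
python3 - <<'E'
from h import *
for n in("top","side"):
    c=dict(np.load(n+"0.npz")); W=cloud(c)
    box={"top":(170,290,225,345),"side":(190,350,200,360)}[n]
    r0,r1,c0,c1=box; w=W[r0:r1,c0:c1].reshape(-1,3); rgb=c["color"][r0:r1,c0:c1].reshape(-1,3).astype(int)
    ok=np.isfinite(w[:,0]); w=w[ok]; rgb=rgb[ok]
    br=(rgb[:,0]>rgb[:,2]*1.5)&(w[:,2]>150)&(w[:,2]<175)
    f=w[br]; print(n,"flange z",np.median(f[:,2]),len(f))
    e=cv2.minEnclosingCircle(f[:,:2].astype(np.float32)); print(e)
    for h0 in range(150,260,6):
        m=(w[:,2]>h0)&(w[:,2]<=h0+6); 
        if m.sum(): print(h0,m.sum(),np.round(w[m].mean(0)))
E
```

```text
top flange z 160.68700368433028 1873
((590.9318237304688, 98.89154052734375), 116.4474105834961)
150 63 [547.  78. 155.]
156 1426 [560.  84. 160.]
162 722 [563.  91. 164.]
168 121 [590. 120. 171.]
174 100 [544.  89. 177.]
180 478 [557.  74. 184.]
186 268 [555.  88. 188.]
192 18 [519.  77. 195.]
198 13 [513.  56. 201.]
204 6 [516. 101. 206.]
210 7 [528.  83. 213.]
216 50 [520.  48. 220.]
222 127 [529.  56. 225.]
228 44 [536.  82. 230.]
234 56 [523. 101. 237.]
240 11 [554.  79. 242.]
side flange z 162.0617472363857 2082
((587.6032104492188, 103.59745788574219), 115.89766693115234)
150 109 [542. 143. 153.]
156 1041 [557. 106. 160.]
162 1223 [556. 107. 164.]
168 258 [600. 121. 170.]
174 194 [542. 110. 177.]
180 368 [550.  77. 184.]
186 511 [556.  92. 188.]
192 45 [525.  90. 195.]
198 64 [522.  77. 201.]
204 41 [531.  99. 207.]
210 59 [530.  82. 213.]
216 89 [523.  68. 219.]
222 195 [527.  61. 225.]
228 87 [530.  93. 231.]
234 73 [524. 102. 237.]
240 28 [543.  88. 241.]
```

```bash
cat >> h.py <<'E'
def rect(c,z,x0=460,x1=660,y0=-20,y1=180,s=2.5):
    # image: right = -y ; down = -x  (like top view)
    n=int((x1-x0)*s)
    jj,ii=np.meshgrid(np.arange(int((y1-y0)*s)),np.arange(n))
    X=np.stack([x1-ii/s,y1-jj/s,np.full(ii.shape,float(z))],-1)
    p=proj(c,X).astype(np.float32)
    return cv2.remap(c["color"][:,:,::-1].copy(),p[...,0],p[...,1],cv2.INTER_CUBIC)
E
python3 - <<'E'
from h import *
from scipy.optimize import least_squares
for n in("top","side"):
    c=dict(np.load(n+"0.npz"))
    im=rect(c,162,s=3); cv2.imwrite(f"pics/rect_{n}.png",im)
    W=cloud(c); rgb=c["color"].astype(int)
    m=(rgb[...,0]>rgb[...,2]*1.5)&(abs(W[...,2]-162)<9)&(np.hypot(W[...,0]-557,W[...,1]-84)<95)&(rgb.sum(-1)<330)
    m=m.astype(np.uint8); k,l,s,_=cv2.connectedComponentsWithStats(m); i=1+np.argmax(s[1:,4]); m=(l==i).astype(np.uint8)
    cs,_=cv2.findContours(m,cv2.RETR_EXTERNAL,cv2.CHAIN_APPROX_NONE); ct=max(cs,key=len)[:,0]
    P=np.array([atz(c,u,v,162) for u,v in ct])[:,:2]
    f=lambda p:np.hypot(*(P-p[:2]).T)-p[2]
    r=least_squares(f,[557,84,80],loss='soft_l1',f_scale=1.); print(n,r.x,np.median(abs(r.fun)))
E
cd pics; python3 -c "
import cv2,numpy as np
cv2.imwrite('rects.png',cv2.resize(np.hstack([cv2.imread('rect_top.png'),cv2.imread('rect_side.png')]),(800,400)))"
```

```text
top [555.81459899  83.46221039  77.87643108] 0.7224366035336942
side [556.50701999  93.14441377  72.44785891] 9.042760559869858
```

View pics/rect_top.png

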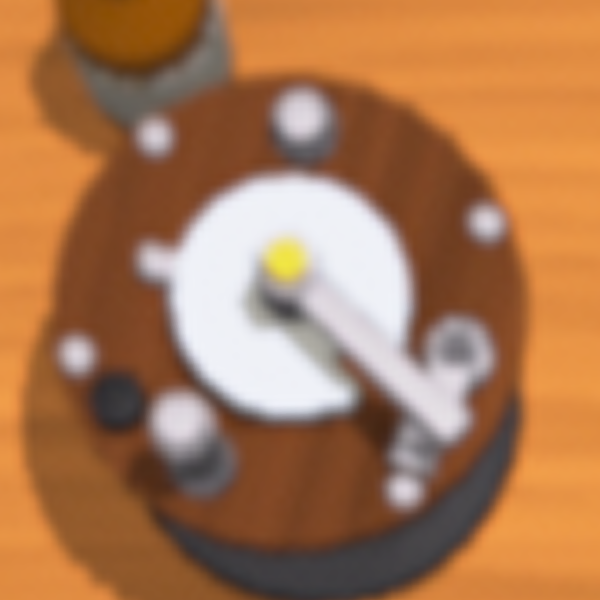

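View pics/rect_side.png

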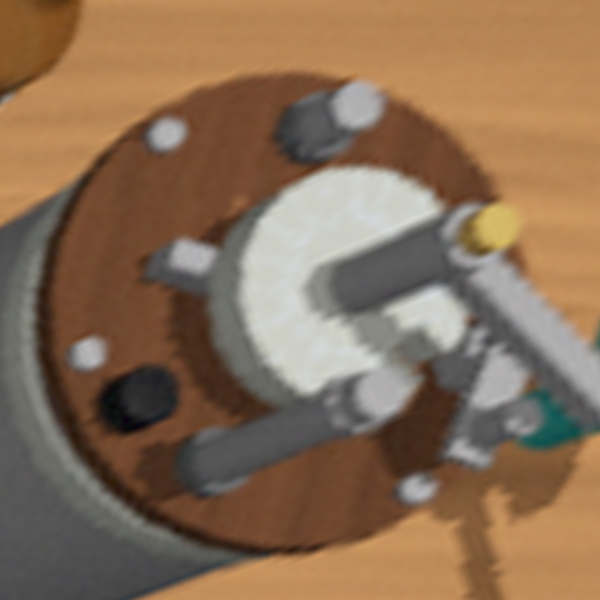

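```bash
cat >> h.py <<'E'
def tri(ct,cs,pt,ps):
    A=[];b=[]
    for c,p in((ct,pt),(cs,ps)):
        o,d=ray(c,*p); d=d/np.linalg.norm(d); M=np.eye(3)-np.outer(d,d); A.append(M); b.append(M@o)
    A=np.vstack(A);b=np.hstack(b); X=np.linalg.lstsq(A,b,rcond=None)[0]; return X,np.linalg.norm(A@X-b)
def T(x,y,a): # cryostat frame-> world
    c,s=np.cos(a),np.sin(a); return lambda p:np.array([x+c*p[0]-s*p[1],y+s*p[0]+c*p[1],p[2]+0.])
E
python3 - <<'E'
from h import *
ct=dict(np.load("top0.npz"));cs=dict(np.load("side0.npz"))
P={"insert":((287,226),(276,268)),"arm":((305,244),(310,238)),"notch":((300,234),(292,256)),"knob":((308,243),(304,249)),"tall":((271,250),(292,290)),"low":((290,202),(249,260)),"cap":((264,237),(278,298)),"key":((274,220),(266,277)),"cryo":((288,250),(277,320))}
for k,(a,b) in P.items():
    X,e=tri(ct,cs,a,b); d=X[:2]-[556,84]; print(k,np.round(X),round(e,1),"r",round(np.hypot(*d)),"ang",round(np.degrees(np.arctan2(d[1],d[0]))))
# pivot at crop coords
for nm,(u,v),z in [("pivottop",(225+432/5,170+308/5),184),("keyout",(225+212/5,170+247/5),174)]:
    X=atz(ct,u,v,z); d=X[:2]-[556,84]; print(nm,np.round(X),np.hypot(*d),np.degrees(np.arctan2(d[1],d[0])))
E
```

```text
insert [556.  85. 171.] 1.9 r 1 ang 114
arm [501.  39. 235.] 2.3 r 72 ang -141
notch [534.  53. 182.] 1.6 r 38 ang -125
knob [513.  34. 191.] 4.7 r 66 ang -130
tall [502. 122. 167.] 7.7 r 66 ang 145
low [617.  80. 164.] 2.7 r 61 ang -4
cap [531. 140. 153.] 0.3 r 62 ang 114
key [567. 115. 174.] 1.6 r 33 ang 71
cryo [542.  95.   4.] 20.4 r 18 ang 141
pivottop [538.  26. 184.] 60.52942654093833 -106.81777444305445
keyout [569. 131. 174.] 48.85172363314426 74.36832898128758
```

```bash
cat > ov.py <<'E'
from h import *
import sys
def overlay(cs,x,y,th,phi,kp,lift,out,s=4):
    ims=[]
    for n,c in cs.items():
        F=162.; f=T(x,y,th); L=[]
        circ=lambda cx,cy,r,z:[f((cx+r*np.cos(a),cy+r*np.sin(a),z)) for a in np.linspace(0,2*np.pi,41)]
        L+=[circ(0,0,80,F)]
        L+=[[f((a,b,F+12)) for a,b in((27,-4.5),(50,-4.5),(50,4.5),(27,4.5),(27,-4.5))]]
        g=T(x,y,th+phi); 
        L+=[[g((a,b,F+lift+55)) for a,b in((10,-6),(75,-6),(75,6),(10,6))]]
        L+=[circ(0,0,38,F+lift+14)]
        px,py,_=f((-60,0,0)); k=T(px,py,th+np.pi/2-kp)
        L+=[[k((a,b,F+22)) for a,b in((0,-7),(42,-7),(42,7),(0,7),(0,-7))]]
        kx,ky,_=k((32,0,0)); L+=[[np.array([kx+6*np.cos(a),ky+6*np.sin(a),F+39]) for a in np.linspace(0,6.3,30)]]
        box={"top":(170,290,225,345),"side":(190,310,215,335)}[n]
        r0,r1,c0,c1=box; im=cv2.resize(c["color"][r0:r1,c0:c1,::-1],None,fx=s,fy=s,interpolation=cv2.INTER_CUBIC)[:,:400*s//4+80]
        im=np.ascontiguousarray(im)
        for l,col in zip(L,[(255,255,0),(0,255,0),(0,0,255),(255,0,255),(0,255,255),(255,0,0)]):
            p=(proj(c,np.array(l))-[c0-.5,r0-.5])*s; cv2.polylines(im,[np.round(p).astype(np.int32)],False,col,1,cv2.LINE_AA)
        ims.append(im[:,:400] if s==4 and 0 else im)
    h=np.hstack(ims); sc=min(1,800/h.shape[1]); cv2.imwrite(out,cv2.resize(h,None,fx=sc,fy=sc))
E
python3 - <<'E'
from ov import *
cs={n:dict(np.load(n+"0.npz")) for n in("top","side")}
overlay(cs,556,84,np.radians(73),np.radians(151),0,12,"pics/ov1.png")
E
```

```text
(no output)
```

View pics/ov1.png

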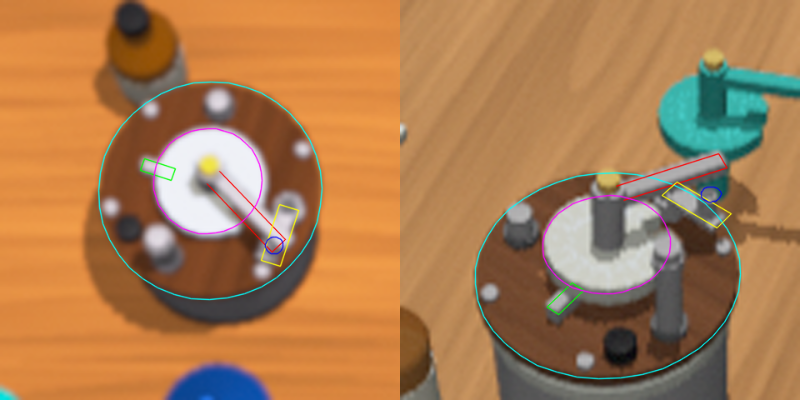

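Run:
```python
from ov import *
cs={n:dict(np.load(n+"0.npz")) for n in("top","side")}
for n in cs: overlay({n:cs[n]},557,82.5,np.radians(73),np.radians(153),0,12,f"pics/ov2{n}.png",s=6)
```

```text
(no output)
```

View pics/ov2top.png

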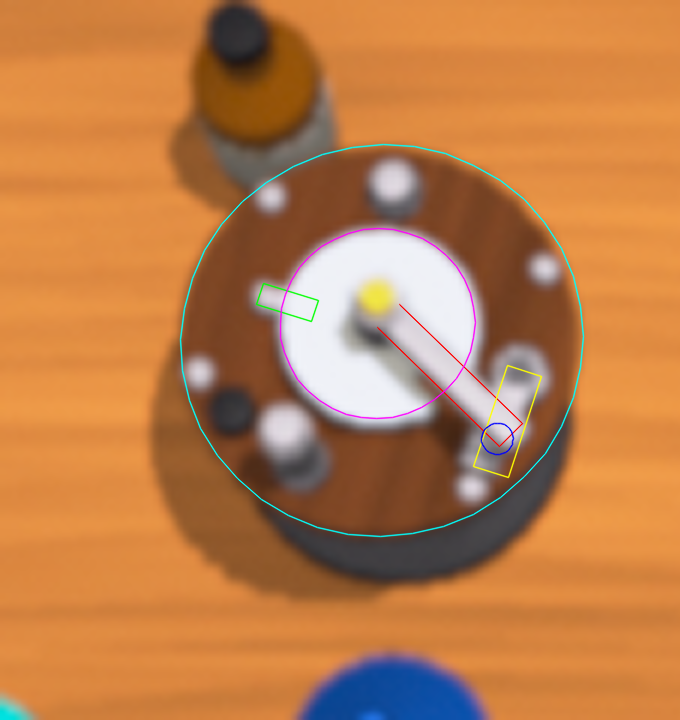

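View pics/ov2side.png

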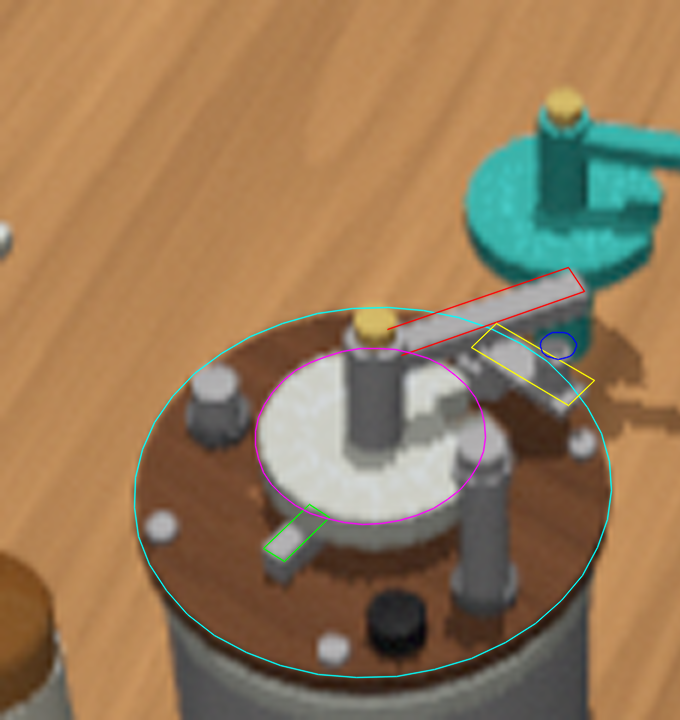

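The overlay fits: axis ≈ (557, 83), cryostat +x at ≈ 73°, and the insert arm at ≈ 153° from it. The tall port is on +y, so the insert must turn counter-clockwise over the low port, about 207°. I'll lift and travel first.

Call:
drive_tool --steps "0 0 0 -0.5 0; 0 0 0 -1 0; 0 0.5 -0.5 -1 0; 0 1 -1 -1 0; 0 1 -1 -1 0; 0 1 -1 -1 0" --force 20

```text
time: 1.7
tool_pos: [314.2, -427.5, 331.7]
tcp_rot: [-0.002, 0.976, 0.219, 0.0]
ft_force: [-1.3, -0.4, 0.0]
width: -0.0
```

Call:
drive_tool --steps "0 0.5 -0.5 0 0; 0 1 -1 0 0; 0 1 -1 0 0; 0 1 -1 0 0"

```text
time: 2.1
tool_pos: [361.9, -295.8, 331.4]
tcp_rot: [-0.001, 0.976, 0.219, 0.0]
ft_force: [-0.3, -1.0, -0.4]
width: -0.001
```

Call:
drive_tool --steps "0 0.5 -0.5 0 0; 0 1 -1 0 0; 0 1 -1 0 0; 0 1 -1 0 0"

```text
time: 2.5
tool_pos: [410.3, -164.0, 331.5]
tcp_rot: [-0.001, 0.976, 0.22, 0.0]
ft_force: [-0.9, -0.4, -0.2]
width: -0.0
```

Call:
drive_tool --steps "0 0.45 -0.4 0 0; 0 0.9 -0.83 0 0; 0 0.9 -0.83 0 0; 0 0.9 -0.83 0 0"

```text
time: 2.9
tool_pos: [457.1, -53.3, 331.4]
tcp_rot: [0.0, 0.976, 0.219, 0.0]
ft_force: [-0.8, -0.3, 0.2]
width: -0.002
```

Call:
drive_tool --steps "0 0.45 -0.4 0 0.04; 0 0.9 -0.82 0 0.08; 0 0.9 -0.82 0 0.12; 0 0.9 -0.82 0 0.16; 0 0.9 -0.82 0 0.2; 0 0.9 -0.82 0 0.24; 0 0.9 -0.82 0 0.28; 0 0.9 -0.82 0 0.32; 0 0.9 -0.82 0 0.36; 0 0.9 -0.82 0 0.385"

```text
time: 3.9
tool_pos: [503.5, 55.9, 331.3]
tcp_rot: [0.001, 0.925, -0.379, 0.0]
ft_force: [-0.4, 0.5, 0.3]
width: 0.004
```

Run:
```python
from rig import *
from ov import *
s=sense(); print(s["time"],s["tool_pos"],np.round(s["q"],3),s["tcp_rot"])
cs={n:dict(camera(n)) for n in("side","top")}
for n in cs: np.savez(n+"1.npz",**cs[n])
overlay({"side":cs["side"]},557,82.5,np.radians(73),np.radians(153),0,12,"pics/s1.png",s=6)
cv2.imwrite("pics/t1.png",cs["top"]["color"][:,:,::-1])
```

```text
3.9 [503.49286359  55.89097694 331.25930028] [-1.100e-01  2.540e-01  1.590e+00 -1.000e-03  1.297e+00  2.240e+00] [ 5.87194797e-04  9.25313527e-01 -3.79202191e-01  4.80652487e-04]
```

View pics/s1.png

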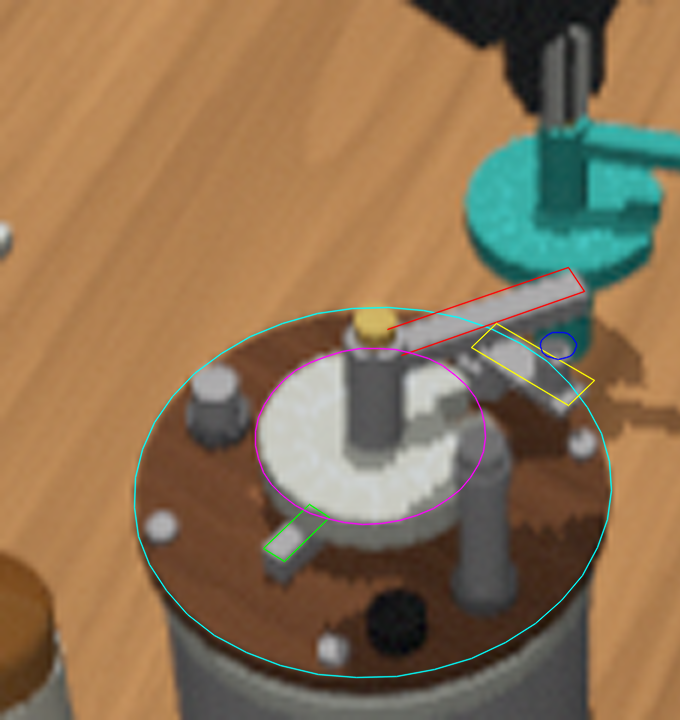

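View pics/t1.png

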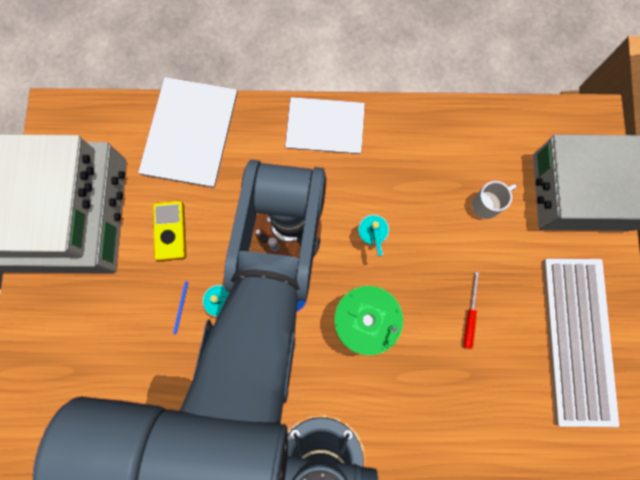

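Run:
```python
from h import *
c=dict(np.load("side0.npz")); cv2.imwrite("pics/z1.png",cv2.resize(c["color"][220:275,265:325,::-1],None,fx=11,fy=11,interpolation=cv2.INTER_CUBIC))
W=cloud(c)
for v in range(240,262,2): print(v,[tuple(np.round(W[v,u]).astype(int)) for u in range(294,316,3)])
```

```text
240 [(np.int64(611), np.int64(-143), np.int64(-2)), (np.int64(527), np.int64(45), np.int64(225)), (np.int64(523), np.int64(40), np.int64(222)), (np.int64(516), np.int64(41), np.int64(226)), (np.int64(510), np.int64(39), np.int64(226)), (np.int64(505), np.int64(36), np.int64(225)), (np.int64(501), np.int64(30), np.int64(221)), (np.int64(562), np.int64(-161), np.int64(-1))]
242 [(np.int64(530), np.int64(52), np.int64(226)), (np.int64(525), np.int64(49), np.int64(225)), (np.int64(519), np.int64(48), np.int64(226)), (np.int64(515), np.int64(44), np.int64(223)), (np.int64(510), np.int64(40), np.int64(221)), (np.int64(505), np.int64(36), np.int64(220)), (np.int64(501), np.int64(30), np.int64(215)), (np.int64(559), np.int64(-152), np.int64(3))]
244 [(np.int64(529), np.int64(56), np.int64(224)), (np.int64(525), np.int64(50), np.int64(220)), (np.int64(519), np.int64(49), np.int64(221)), (np.int64(514), np.int64(45), np.int64(219)), (np.int64(509), np.int64(41), np.int64(217)), (np.int64(562), np.int64(-117), np.int64(30)), (np.int64(557), np.int64(-125), np.int64(24)), (np.int64(556), np.int6
[... 2312 characters left out ...]
159)), (np.int64(530), np.int64(40), np.int64(164)), (np.int64(525), np.int64(35), np.int64(161)), (np.int64(519), np.int64(33), np.int64(162)), (np.int64(507), np.int64(47), np.int64(182)), (np.int64(501), np.int64(46), np.int64(183)), (np.int64(501), np.int64(29), np.int64(164)), (np.int64(541), np.int64(-104), np.int64(1))]
260 [(np.int64(527), np.int64(63), np.int64(184)), (np.int64(528), np.int64(43), np.int64(163)), (np.int64(523), np.int64(40), np.int64(161)), (np.int64(517), np.int64(39), np.int64(162)), (np.int64(511), np.int64(36), np.int64(161)), (np.int64(506), np.int64(34), np.int64(161)), (np.int64(500), np.int64(31), np.int64(161)), (np.int64(539), np.int64(-98), np.int64(2))]
```

View pics/z1.png

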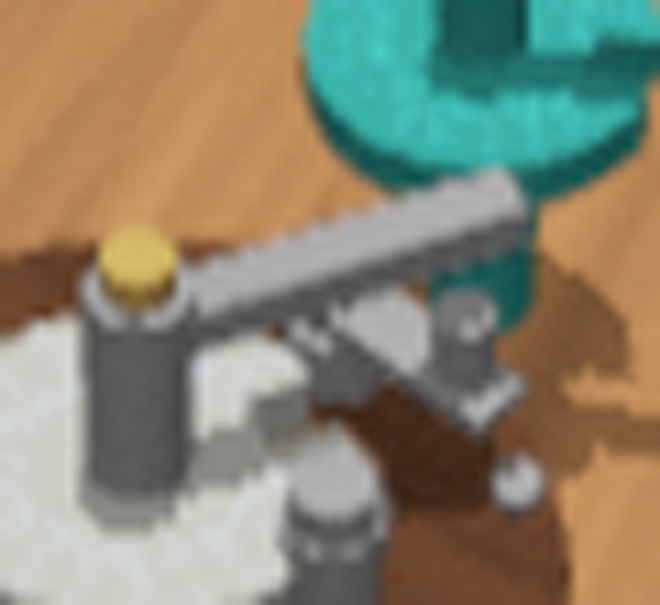

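The knob is at (506,39,201), so the keeper is open and its top lies below my push height. I'll move to the clockwise side of the arm and descend.

Call:
drive_tool --steps "0 -0.08 -0.03 0 0; 0 -0.08 -0.03 0.4 0; 0 -0.08 -0.03 0.75 0; 0 -0.08 -0.03 0.9 0; 0 -0.08 -0.03 0.9 0"

```text
time: 4.5
tool_pos: [497.1, 66.2, 239.0]
tcp_rot: [0.001, 0.927, -0.376, -0.003]
ft_force: [-0.5, -1.1, 0.7]
width: 0.004
```

Call:
drive_tool --steps "0 0 0 0.2 0; 0 0 0 0.32 0; 0 0 0 0.32 0"

```text
time: 4.8
tool_pos: [498.7, 66.2, 209.1]
tcp_rot: [0.0, 0.927, -0.376, -0.001]
ft_force: [-0.6, 0.8, 0.5]
width: 0.0
```

Run:
```python
from rig import *
from ov import *
s=sense(); print(s["time"],s["tool_pos"],s["tcp_rot"],s["ft_force"])
c=camera("side")
cv2.imwrite("pics/s2.png",cv2.resize(c["color"][200:310,225:345,::-1],None,fx=6,fy=5.4,interpolation=cv2.INTER_CUBIC))
```

```text
4.8 [498.69967105  66.21579704 209.09133869] [ 2.47546901e-04  9.26592691e-01 -3.76065866e-01 -6.23075347e-04] [-0.58060247  0.81761794  0.51920446]
```

View pics/s2.png

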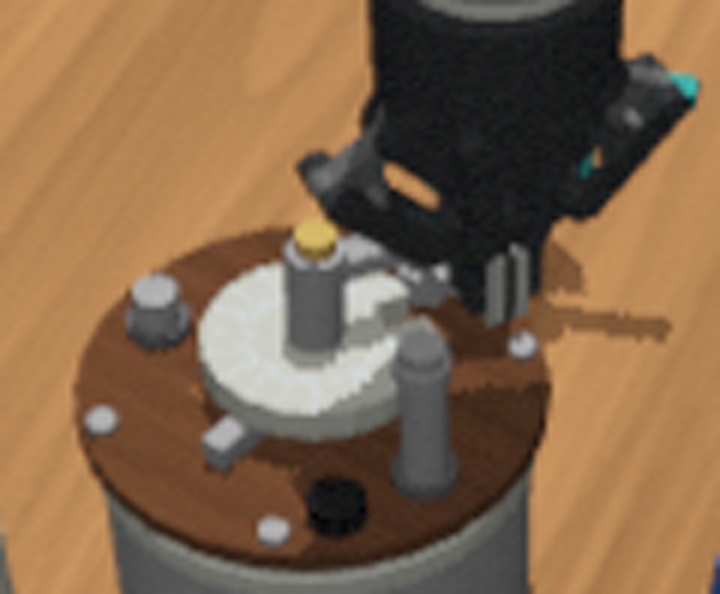

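Run:
```python
from rig import *
from h import *
c=camera("side"); W=cloud(c); np.savez("side2.npz",**c)
R=np.array([[.712,-.702],[-.702,-.712]])
pts=W[195:262,270:345].reshape(-1,3); pts=pts[np.isfinite(pts[:,0])&(pts[:,2]>200)]
s=sense(); d=pts-s["tool_pos"]
tx=d[:,:2]@[.717,-.697]; ty=d[:,:2]@[-.697,-.717]
m=(np.hypot(tx,ty)<110)
for z in range(0,120,10):
    k=m&(d[:,2]>=z)&(d[:,2]<z+10)&(np.hypot(*(pts[:,:2]-[556,85]).T)>16)
    if k.sum(): print(z,k.sum(),"tx",np.round(np.percentile(tx[k],[3,97])),"ty",np.round(np.percentile(ty[k],[3,97])))
```

```text
0 32 tx [-12.  25.] ty [-34.   9.]
10 86 tx [-12.  33.] ty [-36.  13.]
20 61 tx [-22.   2.] ty [-34.  13.]
30 38 tx [-12.  -5.] ty [-11.  10.]
40 76 tx [-13.  -3.] ty [-26.  32.]
50 188 tx [-14.   9.] ty [-32.  38.]
60 129 tx [-17.   7.] ty [-40.  45.]
70 166 tx [-18.   2.] ty [-49.  52.]
80 197 tx [-18.  -2.] ty [-59.  58.]
90 286 tx [-19.  10.] ty [-59.  59.]
100 183 tx [-20.   4.] ty [-44.  42.]
110 69 tx [-12.   6.] ty [-39.  41.]
```

```bash
cat >> h.py <<'E'
def rows(a,degs,g=0,z=0):
    o=[]
    for d in degs:
        r=np.radians(d); c,s=np.cos(r),np.sin(r)
        p=np.array(a)-np.array([[c,s],[-s,c]])@np.array(a)
        o.append(f"{g} {p[0]/100:.3f} {p[1]/100:.3f} {z} {-d/180:.3f}")
    return "; ".join(o)
def status(s,cx=556.5,cy=84.5):
    q=s["tcp_rot"]; yaw=2*np.arctan2(q[2],q[1]); d=np.array([cx,cy])-s["tool_pos"][:2]
    x=np.array([np.cos(yaw),np.sin(yaw)]); y=np.array([np.sin(yaw),-np.cos(yaw)])
    return dict(t=s["time"],pos=np.round(s["tool_pos"],1),yaw=np.degrees(yaw),r=np.hypot(*d),ang=np.degrees(np.arctan2(-d[1],-d[0]))%360,a=(d@x,d@y),F=np.round(s["ft_force"],1),x=x,y=y)
E
python3 -c "
from h import *
print(rows((16.5,-57.7),range(4,41,4)))"
```

```text
0 0.041 0.010 0 -0.022; 0 0.082 0.017 0 -0.044; 0 0.124 0.022 0 -0.067; 0 0.165 0.023 0 -0.089; 0 0.207 0.022 0 -0.111; 0 0.249 0.017 0 -0.133; 0 0.290 0.010 0 -0.156; 0 0.331 -0.000 0 -0.178; 0 0.371 -0.013 0 -0.200; 0 0.409 -0.029 0 -0.222
```

Call:
drive_tool --steps "0 0.05 0.02 0 0; 0 0.1 0.04 0 0; 0 0.1 0.04 0 0; 0 0.1 0.04 0 0"

```text
time: 5.3
tool_pos: [503.6, 56.2, 209.7]
tcp_rot: [-0.0, 0.926, -0.377, 0.0]
ft_force: [0.9, 0.2, -0.5]
width: -0.001
```

```bash
python3 -c "
from rig import *
from h import *
print(status(sense()))"
```

```text
{'t': 5.3, 'pos': array([503.6,  56.2, 209.7]), 'yaw': np.float64(-44.248621635486195), 'r': np.float64(59.97951609815745), 'ang': np.float64(208.16989376821996), 'a': (np.float64(18.11752340692315), np.float64(-57.17777275278148)), 'F': array([ 0.9,  0.2, -0.5]), 'x': array([ 0.71631873, -0.69777323]), 'y': array([-0.69777323, -0.71631873])}
```

```bash
python3 -c "
from h import *
print(rows((18,-57.2),range(4,41,4)))"
```

```text
0 0.040 0.011 0 -0.022; 0 0.081 0.019 0 -0.044; 0 0.123 0.025 0 -0.067; 0 0.165 0.027 0 -0.089; 0 0.206 0.027 0 -0.111; 0 0.248 0.024 0 -0.133; 0 0.290 0.018 0 -0.156; 0 0.330 0.008 0 -0.178; 0 0.371 -0.003 0 -0.200; 0 0.410 -0.018 0 -0.222
```

Call:
drive_tool --steps "0 0.02 0.006 0 -0.011; 0 0.04 0.011 0 -0.022; 0 0.06 0.016 0 -0.033; 0 0.081 0.02 0 -0.044; 0 0.102 0.023 0 -0.056; 0 0.123 0.025 0 -0.067; 0 0.143 0.027 0 -0.078; 0 0.164 0.028 0 -0.089"

```text
time: 6.1
tool_pos: [512.6, 43.2, 209.3]
tcp_rot: [-0.0, 0.97, -0.243, -0.001]
ft_force: [0.9, -0.4, 0.5]
width: 0.002
```

Run:
```python
from rig import *
from ov import *
print(status(sense()))
c=camera("side")
cv2.imwrite("pics/s3.png",cv2.resize(c["color"][200:310,225:345,::-1],None,fx=6,fy=5.4,interpolation=cv2.INTER_CUBIC))
```

```text
{'t': 6.1, 'pos': array([512.6,  43.2, 209.3]), 'yaw': np.float64(-28.107404909152734), 'r': np.float64(60.244700170242965), 'ang': np.float64(223.27327779759335), 'a': (np.float64(19.2348574824883), np.float64(-57.09154189747231)), 'F': array([ 0.9, -0.4,  0.5]), 'x': array([ 0.88206599, -0.47112588]), 'y': array([-0.47112588, -0.88206599])}
```

View pics/s3.png

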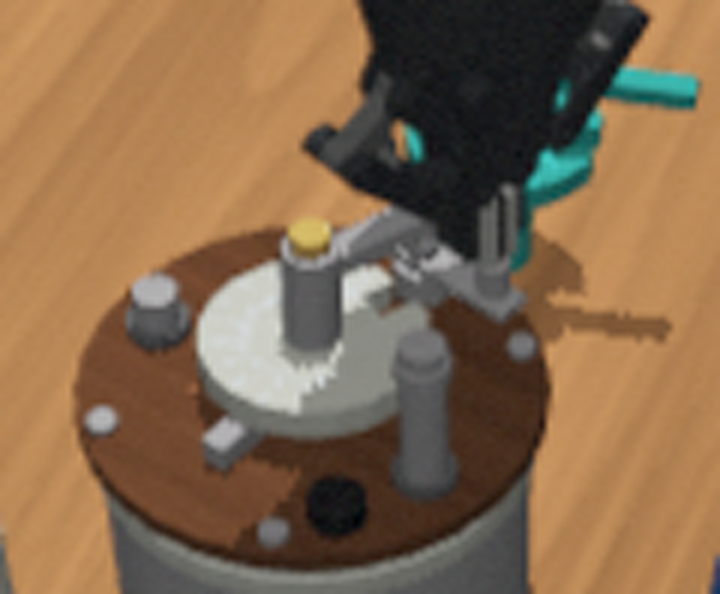

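Call:
drive_tool --steps "0 0.04 0.011 0 -0.022; 0 0.081 0.019 0 -0.044; 0 0.123 0.025 0 -0.067; 0 0.165 0.027 0 -0.089; 0 0.206 0.027 0 -0.111; 0 0.248 0.024 0 -0.133; 0 0.29 0.018 0 -0.156; 0 0.33 0.008 0 -0.178; 0 0.371 -0.003 0 -0.2; 0 0.41 -0.018 0 -0.222"

```text
time: 7.15
tool_pos: [549.8, 25.3, 209.2]
tcp_rot: [-0.0, 0.995, 0.104, -0.0]
ft_force: [-0.4, 0.2, -0.3]
width: 0.002
```

Run:
```python
from rig import *
from ov import *
print(status(sense()))
c=camera("side")
cv2.imwrite("pics/s4.png",cv2.resize(c["color"][200:310,225:345,::-1],None,fx=6,fy=5.4,interpolation=cv2.INTER_CUBIC))
```

```text
{'t': 7.15, 'pos': array([549.8,  25.3, 209.2]), 'yaw': np.float64(11.895823409214238), 'r': np.float64(59.59737401874809), 'ang': np.float64(263.55315790775575), 'a': (np.float64(18.755255570431924), np.float64(-56.5693148130533)), 'F': array([-0.4,  0.2, -0.3]), 'x': array([0.97852401, 0.20613286]), 'y': array([ 0.20613286, -0.97852401])}
```

View pics/s4.png

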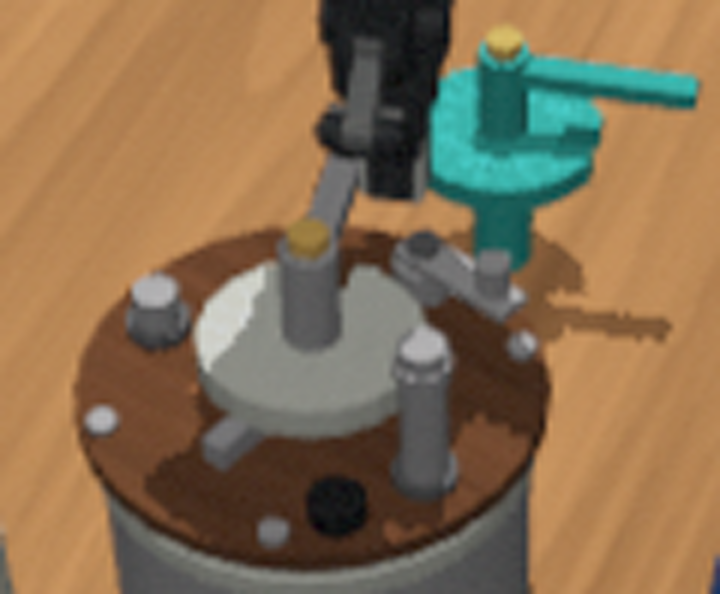

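The arm is turning as planned and the keeper is untouched, so I'll continue.

Call:
drive_tool --steps "0 0.04 0.011 0 -0.022; 0 0.081 0.019 0 -0.044; 0 0.123 0.025 0 -0.067; 0 0.165 0.027 0 -0.089; 0 0.206 0.027 0 -0.111; 0 0.248 0.024 0 -0.133; 0 0.29 0.018 0 -0.156; 0 0.33 0.008 0 -0.178; 0 0.371 -0.003 0 -0.2; 0 0.41 -0.018 0 -0.222"

```text
time: 8.2
tool_pos: [589.6, 35.4, 209.3]
tcp_rot: [-0.0, 0.9, 0.437, -0.0]
ft_force: [-0.1, 0.5, 0.2]
width: -0.001
```

Call:
drive_tool --steps "0 0.04 0.011 0 -0.022; 0 0.081 0.019 0 -0.044; 0 0.123 0.025 0 -0.067; 0 0.165 0.027 0 -0.089; 0 0.206 0.027 0 -0.111; 0 0.248 0.024 0 -0.133; 0 0.29 0.018 0 -0.156; 0 0.33 0.008 0 -0.178; 0 0.371 -0.003 0 -0.2; 0 0.41 -0.018 0 -0.222"

```text
time: 9.2
tool_pos: [613.7, 68.7, 209.2]
tcp_rot: [0.0, 0.696, 0.718, -0.0]
ft_force: [-0.9, -1.0, -0.2]
width: -0.002
```

Run:
```python
from rig import *
from ov import *
print(status(sense()))
c=camera("side")
cv2.imwrite("pics/s5.png",cv2.resize(c["color"][200:310,225:345,::-1],None,fx=6,fy=5.4,interpolation=cv2.INTER_CUBIC))
```

```text
{'t': 9.2, 'pos': array([613.7,  68.7, 209.2]), 'yaw': np.float64(91.75295076471296), 'r': np.float64(59.353665290197405), 'ang': np.float64(344.56345227533114), 'a': (np.float64(17.54096415197164), np.float64(-56.702488128829316)), 'F': array([-0.9, -1. , -0.2]), 'x': array([-0.03058999,  0.99953202]), 'y': array([0.99953202, 0.03058999])}
```

View pics/s5.png

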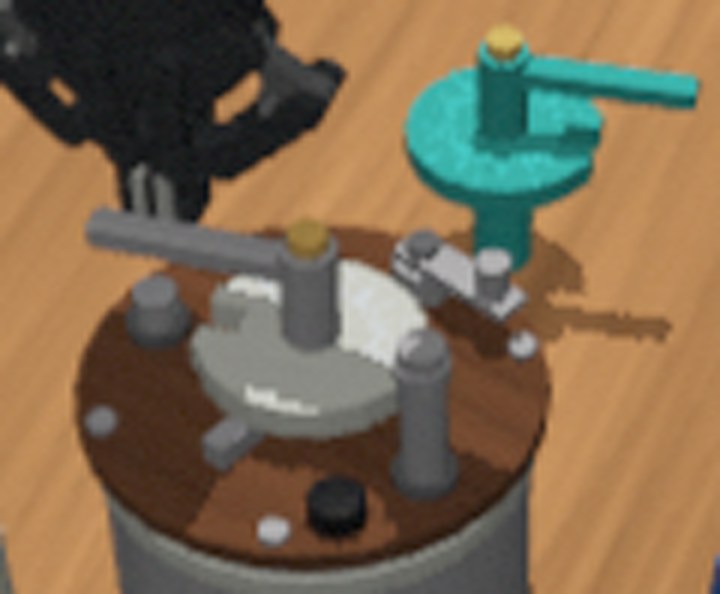

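Call:
drive_tool --steps "0 0.04 0.011 0 -0.022; 0 0.081 0.019 0 -0.044; 0 0.123 0.025 0 -0.067; 0 0.165 0.027 0 -0.089; 0 0.206 0.027 0 -0.111; 0 0.248 0.024 0 -0.133; 0 0.29 0.018 0 -0.156; 0 0.33 0.008 0 -0.178; 0 0.371 -0.003 0 -0.2; 0 0.41 -0.018 0 -0.222"

```text
time: 10.25
tool_pos: [610.8, 109.6, 209.3]
tcp_rot: [0.0, 0.409, 0.912, -0.0]
ft_force: [0.0, -0.8, 0.2]
width: 0.001
```

Call:
drive_tool --steps "0 0.02 0.006 0 -0.011; 0 0.04 0.011 0 -0.022; 0 0.06 0.016 0 -0.033; 0 0.081 0.02 0 -0.044; 0 0.102 0.023 0 -0.056; 0 0.123 0.025 0 -0.067; 0 0.143 0.027 0 -0.078; 0 0.164 0.028 0 -0.089; 0 0.185 0.028 0 -0.1; 0 0.206 0.027 0 -0.111"

```text
time: 11.25
tool_pos: [599.1, 126.8, 209.3]
tcp_rot: [0.0, 0.246, 0.969, -0.0]
ft_force: [-0.4, 0.1, 0.4]
width: 0.0
```

Run:
```python
from rig import *
from ov import *
print(status(sense()))
c=camera("side"); np.savez("side6.npz",**c)
cv2.imwrite("pics/s6.png",cv2.resize(c["color"][200:310,225:345,::-1],None,fx=6,fy=5.4,interpolation=cv2.INTER_CUBIC))
print(rows((17.5,-57),[1,2,3,4,5,6]))
```

```text
{'t': 11.25, 'pos': array([599.1, 126.8, 209.3]), 'yaw': np.float64(151.55513912121583), 'r': np.float64(60.02419832054346), 'ang': np.float64(44.772413374125264), 'a': (np.float64(17.33157664424436), np.float64(-57.46756332966117)), 'F': array([-0.4,  0.1,  0.4]), 'x': array([-0.8792759,  0.4763128]), 'y': array([0.4763128, 0.8792759])}
0 0.010 0.003 0 -0.006; 0 0.020 0.006 0 -0.011; 0 0.030 0.008 0 -0.017; 0 0.040 0.011 0 -0.022; 0 0.050 0.013 0 -0.028; 0 0.061 0.015 0 -0.033
```

View pics/s6.png

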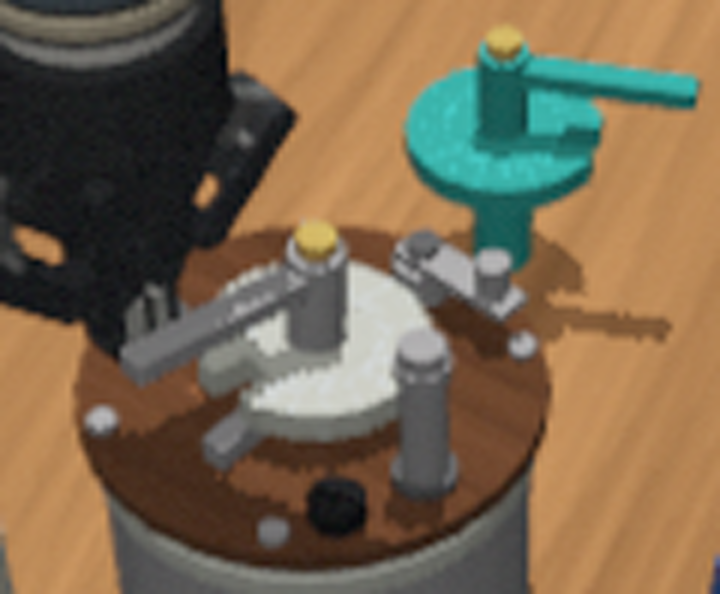

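Call:
drive_tool --steps "0 0.01 0.003 0 -0.006; 0 0.02 0.006 0 -0.011; 0 0.03 0.008 0 -0.017; 0 0.04 0.011 0 -0.022; 0 0.05 0.013 0 -0.028; 0 0.06 0.015 0 -0.033; 0 0.07 0.017 0 -0.039; 0 0.08 0.019 0 -0.044; 0 0.08 0.019 0 -0.044"

```text
time: 12.2
tool_pos: [592.7, 132.5, 209.3]
tcp_rot: [-0.0, 0.177, 0.984, 0.0]
ft_force: [0.8, 0.7, 0.3]
width: 0.002
```

Run:
```python
from rig import *
from ov import *
print(status(sense()))
c=camera("side"); np.savez("side7.npz",**c)
cv2.imwrite("pics/s7.png",cv2.resize(c["color"][200:310,225:345,::-1],None,fx=6,fy=5.4,interpolation=cv2.INTER_CUBIC))
```

```text
{'t': 12.2, 'pos': array([592.7, 132.5, 209.3]), 'yaw': np.float64(159.5790945037837), 'r': np.float64(60.1166870024045), 'ang': np.float64(52.927668797083946), 'a': (np.float64(17.22634003087308), np.float64(-57.595739992518624)), 'F': array([0.8, 0.7, 0.3]), 'x': array([-0.93715474,  0.34891401]), 'y': array([0.34891401, 0.93715474])}
```

View pics/s7.png

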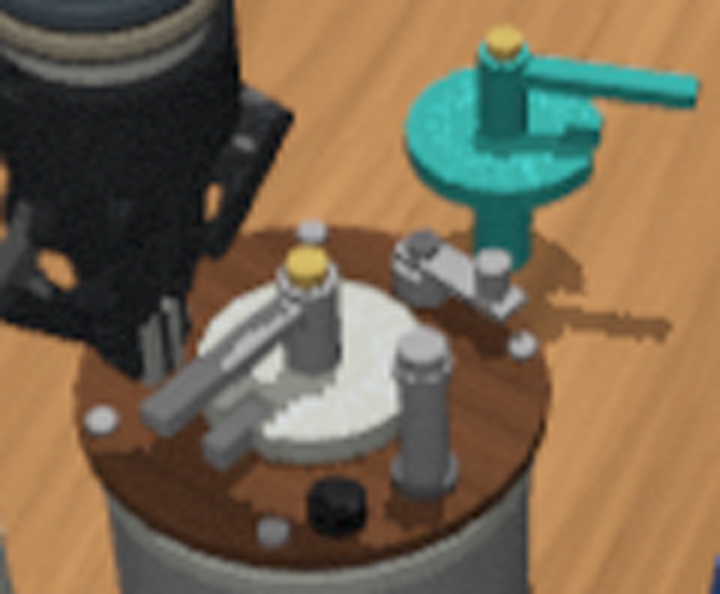

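The insert has dropped: the collar sits on the flange with the key in the keyway. I'll back off, rise, and check the height and keeper.

Call:
drive_tool --steps "0 -0.1 0 0 0; 0 -0.2 0 0 0; 0 -0.2 0 -0.4 0; 0 -0.2 0 -0.9 0; 0 -0.2 0 -0.9 0; 0 -0.2 0 -0.9 0"

```text
time: 12.85
tool_pos: [613.5, 124.9, 301.2]
tcp_rot: [0.002, 0.178, 0.984, 0.0]
ft_force: [-0.4, -1.8, -1.0]
width: 0.003
```

Run:
```python
from rig import *
from ov import *
print(status(sense()))
c=camera("side"); np.savez("side8.npz",**c); W=cloud(c)
print("knob",[(np.round(d["centre"],1),round(d["confidence"],2)) for d in tip_of("side","keeper_knob")])
for d in tip_of("side","keeper_knob"): print(np.round(atz(c,*d["centre"],162+30.5),1))
rgb=c["color"].astype(int)
# collar top: white pixels
m=(rgb.min(-1)>170)&(np.hypot(W[...,0]-556.5,W[...,1]-84.5)<40)&(W[...,2]>150)&(W[...,2]<200); print("collar z",m.sum(),np.percentile(W[m][:,2],[5,50,95]))
m=(rgb[...,0]>rgb[...,2]*1.4)&(np.hypot(W[...,0]-556.5,W[...,1]-84.5)<78)&(abs(W[...,2]-162)<12); print("flange z",np.median(W[m][:,2]))
m=(np.hypot(W[...,0]-508,W[...,1]-38)<14)&(W[...,2]>194)&(W[...,2]<206); print("knob top",m.sum(),W[m].mean(0) if m.sum() else None)
m=(np.hypot(W[...,0]-525,W[...,1]-32)<35)&(W[...,2]>180.5)&(W[...,2]<188); print("bar top",m.sum(),W[m].mean(0)); p=W[m][:,:2]; u,s_,v=np.linalg.svd(p-p.mean(0)); print("dir",np.degrees(np.arctan2(v[0,1],v[0,0])))
ov={"side":c}
overlay(ov,556.5,85.5,np.radians(71),0,0,0,"pics/s8.png",s=6)
```

```text
{'t': 12.85, 'pos': array([613.5, 124.9, 301.2]), 'yaw': np.float64(159.5185140014991), 'r': np.float64(69.85616146664209), 'ang': np.float64(35.36777980111305), 'a': (np.float64(39.21529339487609), np.float64(-57.81041479532351)), 'F': array([-0.4, -1.8, -1. ]), 'x': array([-0.9367853,  0.3499047]), 'y': array([0.3499047, 0.9367853])}
knob [(array([310.7, 251.3]), 0.58), (array([437.2, 216.6]), 0.47)]
[501.4  35.9 192.5]
[ 284.1 -152.1  192.5]
collar z 405 [173.76210428 176.42356711 179.12087941]
flange z 162.31097690657043
knob top 34 [508.45476719  40.71853418 199.74709556]
bar top 115 [522.83338249  35.84092633 184.2814056 ]
dir 159.37348127333786
```

View pics/s8.png

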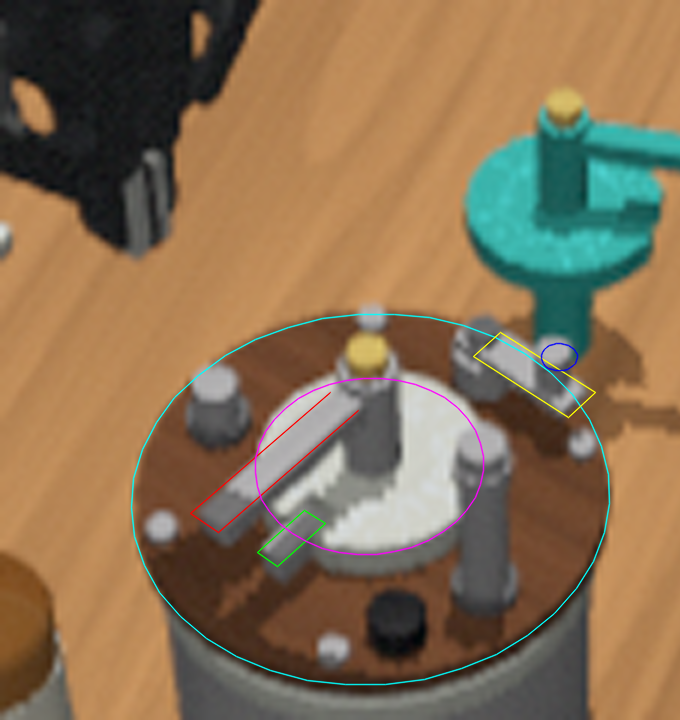

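Collar top is 14 mm above the flange (176.4 vs 162.3), so the insert is home. The keeper pivot is ≈ (536.5, 27.8), with the knob at ≈ (507, 39). I'll move behind the knob.

Call:
drive_tool --steps "0 0.17 -0.37 0 0; 0 0.34 -0.73 0 0; 0 0.34 -0.73 0 0"

```text
time: 13.3
tool_pos: [549.8, 66.8, 297.1]
tcp_rot: [-0.004, 0.179, 0.984, -0.001]
ft_force: [0.0, -0.4, -0.4]
width: -0.0
```

Call:
drive_tool --steps "0 0.17 -0.37 0 0; 0 0.34 -0.73 0 0; 0 0.34 -0.73 0 0; 0 0.34 -0.73 0.3 0; 0 0.34 -0.73 0.55 0; 0 0.34 -0.73 0.55 0; 0 0.34 -0.73 0.55 0"

```text
time: 14.0
tool_pos: [497.7, 12.7, 243.9]
tcp_rot: [-0.001, 0.177, 0.984, 0.0]
ft_force: [0.1, -0.1, -0.7]
width: 0.004
```

Run:
```python
from rig import *
from ov import *
print(status(sense(),536.5,27.8))
c=camera("side")
cv2.imwrite("pics/s9.png",cv2.resize(c["color"][200:310,235:355,::-1],None,fx=6,fy=5.4,interpolation=cv2.INTER_CUBIC))
```

```text
{'t': 14.0, 'pos': array([497.7,  12.7, 243.9]), 'yaw': np.float64(159.56369315141407), 'r': np.float64(41.658212029170194), 'ang': np.float64(201.24649276261204), 'a': (np.float64(-31.111929634342005), np.float64(27.70296850330397)), 'F': array([ 0.1, -0.1, -0.7]), 'x': array([-0.93706092,  0.34916591]), 'y': array([0.34916591, 0.93706092])}
```

View pics/s9.png

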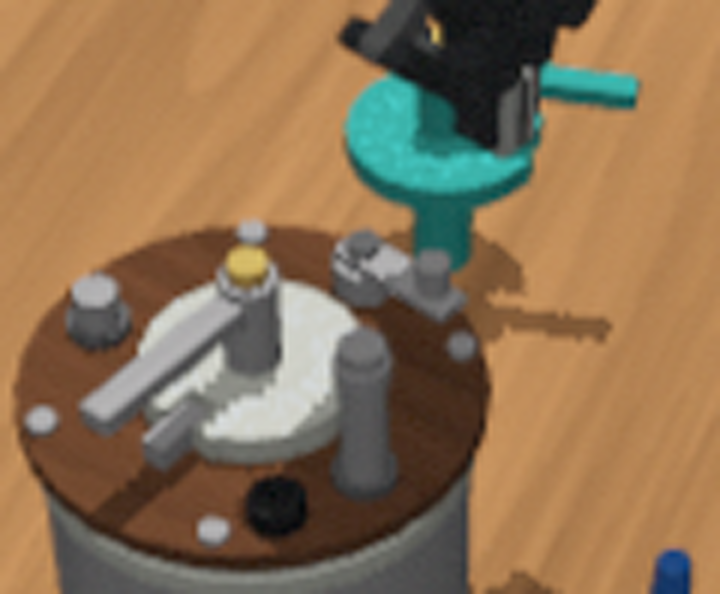

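Call:
drive_tool --steps "0 -0.01 0 0.3 0; 0 -0.01 0 0.51 0; 0 -0.01 0 0.51 0; 0 -0.01 0.04 0.51 0; 0 -0.01 0.06 0.51 0; 0 -0.01 0.06 0.51 0"

```text
time: 14.65
tool_pos: [501.3, 17.8, 194.7]
tcp_rot: [0.002, 0.177, 0.984, 0.0]
ft_force: [-0.2, -0.1, -0.6]
width: -0.002
```

Run:
```python
from rig import *
from ov import *
print(status(sense(),536.5,27.8))
c=camera("side")
cv2.imwrite("pics/s10.png",cv2.resize(c["color"][200:310,235:355,::-1],None,fx=6,fy=5.4,interpolation=cv2.INTER_CUBIC))
print(rows((-30.5,21),range(-3,-31,-3)))
```

```text
{'t': 14.65, 'pos': array([501.3,  17.8, 194.7]), 'yaw': np.float64(159.58246972376602), 'r': np.float64(36.58294275629248), 'ang': np.float64(195.88164647641165), 'a': (np.float64(-29.483539396463964), np.float64(21.657160602612013)), 'F': array([-0.2, -0.1, -0.6]), 'x': array([-0.9371753,  0.3488588]), 'y': array([0.3488588, 0.9371753])}
0 0.011 0.016 0 0.017; 0 0.020 0.033 0 0.033; 0 0.029 0.050 0 0.050; 0 0.037 0.068 0 0.067; 0 0.044 0.086 0 0.083; 0 0.050 0.105 0 0.100; 0 0.055 0.123 0 0.117; 0 0.059 0.142 0 0.133; 0 0.062 0.161 0 0.150; 0 0.064 0.181 0 0.167
```

View pics/s10.png

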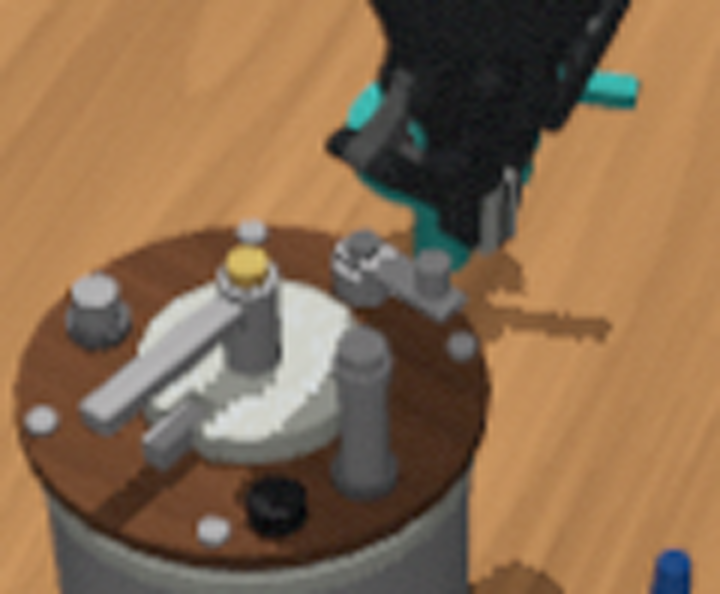

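Call:
drive_tool --steps "0 0.011 0.016 0.03 0.017; 0 0.02 0.033 0.03 0.033; 0 0.029 0.05 0.03 0.05; 0 0.037 0.068 0.03 0.067; 0 0.044 0.086 0.03 0.083; 0 0.05 0.105 0.03 0.1; 0 0.055 0.123 0.03 0.117; 0 0.059 0.142 0.03 0.133; 0 0.062 0.161 0.03 0.15; 0 0.064 0.181 0.03 0.167"

```text
time: 15.7
tool_pos: [500.1, 36.8, 190.9]
tcp_rot: [-0.0, 0.428, 0.904, -0.0]
ft_force: [-1.3, -0.1, -0.2]
width: -0.002
```

Run:
```python
from rig import *
from ov import *
print(status(sense(),536.5,27.8))
c=camera("side")
cv2.imwrite("pics/s11.png",cv2.resize(c["color"][200:310,235:355,::-1],None,fx=6,fy=5.4,interpolation=cv2.INTER_CUBIC))
```

```text
{'t': 15.7, 'pos': array([500.1,  36.8, 190.9]), 'yaw': np.float64(129.36655304412128), 'r': np.float64(37.53148019322783), 'ang': np.float64(166.1871917864673), 'a': (np.float64(-30.044533220704334), np.float64(22.493066243726012)), 'F': array([-1.3, -0.1, -0.2]), 'x': array([-0.63427931,  0.77310397]), 'y': array([0.77310397, 0.63427931])}
```

View pics/s11.png

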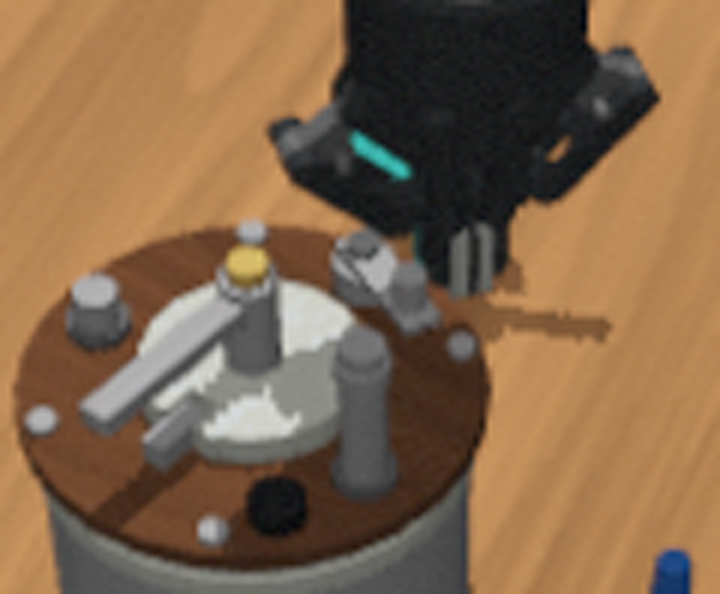

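Call:
drive_tool --steps "0 0.011 0.016 0 0.017; 0 0.02 0.033 0 0.033; 0 0.029 0.05 0 0.05; 0 0.037 0.068 0 0.067; 0 0.044 0.086 0 0.083; 0 0.05 0.105 0 0.1; 0 0.055 0.123 0 0.117; 0 0.059 0.142 0 0.133; 0 0.062 0.161 0 0.15; 0 0.064 0.181 0 0.167"

```text
time: 16.75
tool_pos: [509.8, 53.5, 190.7]
tcp_rot: [-0.0, 0.647, 0.762, -0.0]
ft_force: [-1.5, 1.2, 0.9]
width: -0.001
```

Run:
```python
from rig import *
from ov import *
print(status(sense(),536.5,27.8))
c=camera("side")
cv2.imwrite("pics/s12.png",cv2.resize(c["color"][200:310,235:355,::-1],None,fx=6,fy=5.4,interpolation=cv2.INTER_CUBIC))
print(rows((-29.5,21),range(-2,-25,-2)))
```

```text
{'t': 16.75, 'pos': array([509.8,  53.5, 190.7]), 'yaw': np.float64(99.35621076285697), 'r': np.float64(37.00862131068435), 'ang': np.float64(136.11980424832998), 'a': (np.float64(-29.64804460249199), np.float64(22.150203217268352)), 'F': array([-1.5,  1.2,  0.9]), 'x': array([-0.16257191,  0.9866967 ]), 'y': array([0.9866967 , 0.16257191])}
0 0.007 0.010 0 0.011; 0 0.014 0.021 0 0.022; 0 0.020 0.032 0 0.033; 0 0.026 0.043 0 0.044; 0 0.032 0.054 0 0.056; 0 0.037 0.066 0 0.067; 0 0.042 0.078 0 0.078; 0 0.046 0.089 0 0.089; 0 0.050 0.101 0 0.100; 0 0.054 0.114 0 0.111; 0 0.057 0.126 0 0.122; 0 0.060 0.138 0 0.133
```

View pics/s12.png

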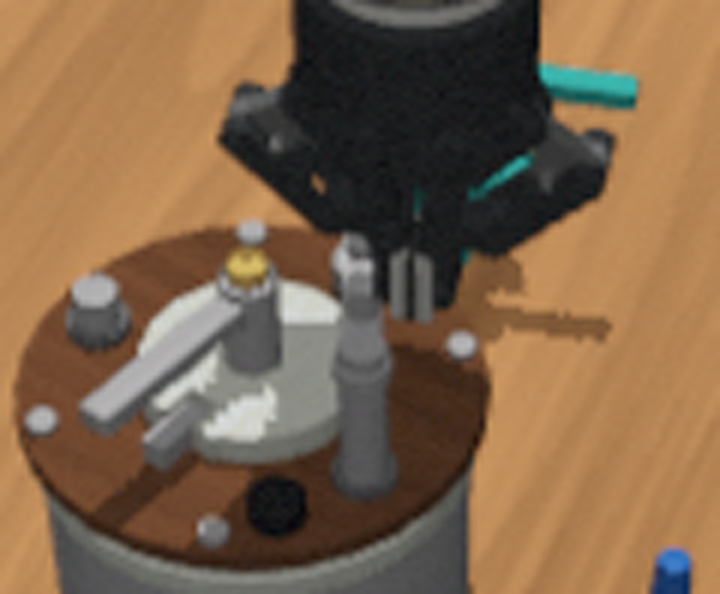

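Call:
drive_tool --steps "0 0.007 0.01 0 0.011; 0 0.014 0.021 0 0.022; 0 0.02 0.032 0 0.033; 0 0.026 0.043 0 0.044; 0 0.032 0.054 0 0.056; 0 0.037 0.066 0 0.067; 0 0.042 0.078 0 0.078; 0 0.046 0.089 0 0.089; 0 0.05 0.101 0 0.1; 0 0.054 0.114 0 0.111"

```text
time: 17.8
tool_pos: [520.5, 60.6, 190.7]
tcp_rot: [-0.0, 0.769, 0.639, 0.0]
ft_force: [-1.8, 1.2, -0.0]
width: -0.002
```

Call:
drive_tool --steps "0 0.004 0.005 0 0.006; 0 0.007 0.01 0 0.011; 0 0.011 0.016 0 0.017; 0 0.014 0.021 0 0.022; 0 0.017 0.027 0 0.028; 0 0.02 0.032 0 0.033; 0 0.02 0.032 0 0.033"

```text
time: 18.5
tool_pos: [524.4, 61.7, 190.3]
tcp_rot: [0.0, 0.801, 0.598, 0.0]
ft_force: [-0.3, 0.7, 1.4]
width: -0.003
```

Run:
```python
from rig import *
from ov import *
print(status(sense(),536.5,27.8))
c=camera("side"); np.savez("side13.npz",**c)
cv2.imwrite("pics/s13.png",cv2.resize(c["color"][200:310,235:355,::-1],None,fx=6,fy=5.4,interpolation=cv2.INTER_CUBIC))
```

```text
{'t': 18.5, 'pos': array([524.4,  61.7, 190.3]), 'yaw': np.float64(73.48708028993735), 'r': np.float64(36.04706109610712), 'ang': np.float64(109.65438764567403), 'a': (np.float64(-29.100690661280986), np.float64(21.272997360572226)), 'F': array([-0.3,  0.7,  1.4]), 'x': array([0.28423154, 0.95875567]), 'y': array([ 0.95875567, -0.28423154])}
```

View pics/s13.png

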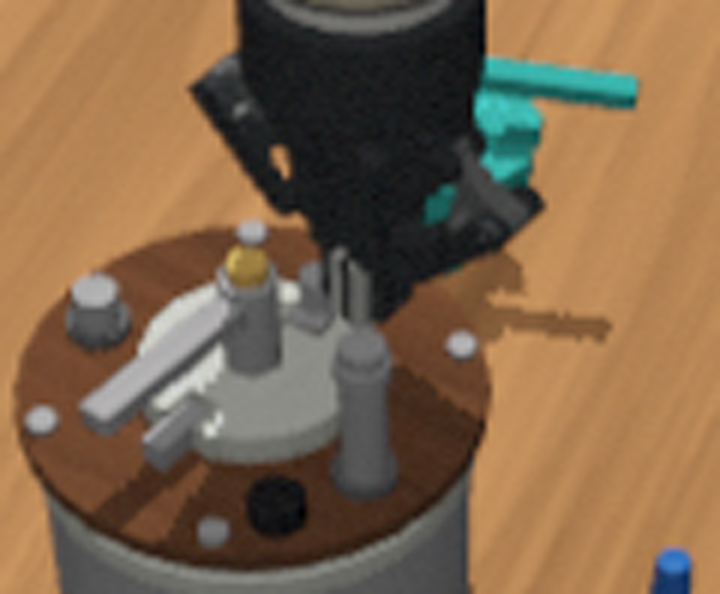

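Call:
drive_tool --steps "0 0.004 0.005 0 0.006; 0 0.007 0.01 0 0.011; 0 0.011 0.016 0 0.017; 0 0.014 0.021 0 0.022; 0 0.014 0.021 0 0.022"

```text
time: 19.05
tool_pos: [526.8, 62.5, 190.3]
tcp_rot: [0.0, 0.822, 0.57, 0.0]
ft_force: [-0.4, 0.6, 1.0]
width: 0.001
```

Call:
drive_tool --steps "0 0 0.01 0 0; 0 0 0.02 0 0; 0 0 0.02 0 0"

```text
time: 19.35
tool_pos: [528.7, 61.7, 190.3]
tcp_rot: [0.0, 0.821, 0.57, 0.0]
ft_force: [-0.5, 0.2, -0.4]
width: 0.0
```

Call:
drive_tool --steps "0 0 0.01 0 0; 0 0 0.02 0 0; 0 0 0.02 0 0"

```text
time: 19.65
tool_pos: [530.4, 61.1, 190.3]
tcp_rot: [-0.0, 0.821, 0.57, -0.0]
ft_force: [-0.9, 1.6, -0.5]
width: 0.002
```

Run:
```python
from rig import *
from ov import *
print(status(sense(),536.5,27.8))
c=camera("side"); np.savez("side14.npz",**c)
cv2.imwrite("pics/s14.png",cv2.resize(c["color"][200:310,235:355,::-1],None,fx=6,fy=5.4,interpolation=cv2.INTER_CUBIC))
```

```text
{'t': 19.65, 'pos': array([530.4,  61.1, 190.3]), 'yaw': np.float64(69.53812615633977), 'r': np.float64(33.833350736336264), 'ang': np.float64(100.3560302934899), 'a': (np.float64(-29.056076493233924), np.float64(17.333206306603657)), 'F': array([-0.9,  1.6, -0.5]), 'x': array([0.34958402, 0.93690502]), 'y': array([ 0.93690502, -0.34958402])}
```

View pics/s14.png

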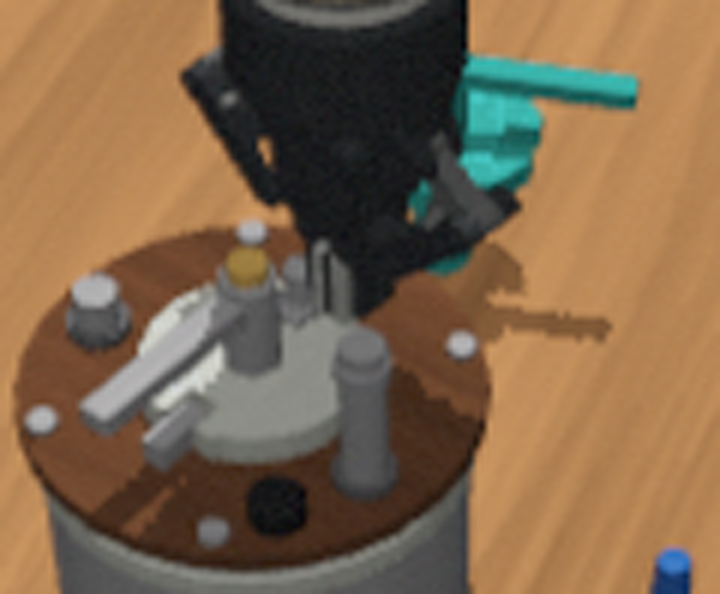

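Call:
drive_tool --steps "0 0 0.01 0 0; 0 0 0.02 0 0; 0 0 0.02 0 0"

```text
time: 20.0
tool_pos: [531.0, 60.9, 190.1]
tcp_rot: [-0.001, 0.821, 0.57, -0.001]
ft_force: [-4.2, 1.9, 2.3]
width: -0.0
```

Call:
drive_tool --steps "0 0 0.01 0 0; 0 0 0.02 0 0; 0 0 0.02 0 0"

```text
time: 20.3
tool_pos: [531.3, 60.8, 190.0]
tcp_rot: [-0.003, 0.821, 0.57, -0.002]
ft_force: [-6.5, 5.2, 4.6]
width: 0.0
```

Run:
```python
from rig import *
from ov import *
print(status(sense(),536.5,27.8))
c=camera("side"); np.savez("side15.npz",**c)
cv2.imwrite("pics/s15.png",cv2.resize(c["color"][220:290,260:330,::-1],None,fx=8.5,fy=8.5,interpolation=cv2.INTER_CUBIC))
```

```text
{'t': 20.3, 'pos': array([531.3,  60.8, 190. ]), 'yaw': np.float64(69.54979183633183), 'r': np.float64(33.406894672760394), 'ang': np.float64(98.970023411499), 'a': (np.float64(-29.098755398423698), np.float64(16.409846005968934)), 'F': array([-6.5,  5.2,  4.6]), 'x': array([0.34939325, 0.93697618]), 'y': array([ 0.93697618, -0.34939325])}
```

View pics/s15.png

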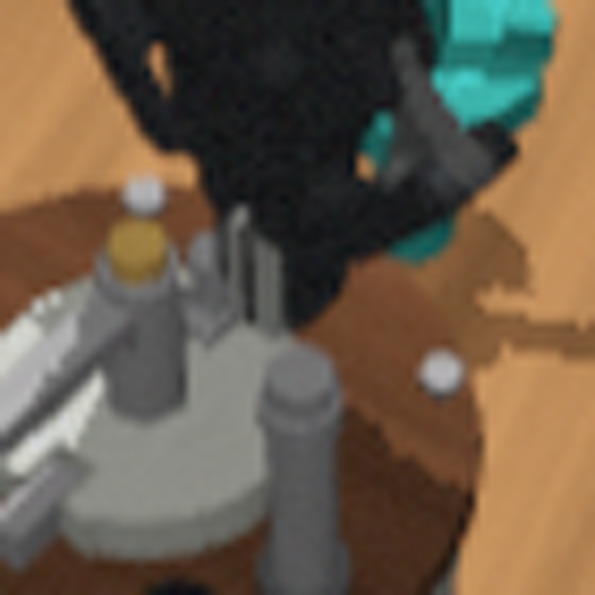

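The force rose to 8 N and motion stalled. The finger is clear of the stem by geometry, so this is the stop. I'll back away and inspect.

Call:
drive_tool --steps "0 0 -0.06 0 0; 0 0 -0.14 0 0; 0 0 -0.14 0 0; 0 0 -0.14 -0.4 0; 0 0 -0.14 -0.8 0; 0 0 -0.14 -1 0; 0 0 -0.14 -1 0"

```text
time: 21.05
tool_pos: [523.9, 64.1, 294.0]
tcp_rot: [0.003, 0.821, 0.57, 0.004]
ft_force: [-0.4, -0.1, 0.4]
width: -0.0
```

Call:
drive_tool --steps "0 -0.4 0 0 0; 0 -0.8 0 0 0; 0 -1 0 0 0; 0 -1 0 0 0"

```text
time: 21.45
tool_pos: [485.0, -31.2, 289.1]
tcp_rot: [-0.0, 0.822, 0.569, -0.001]
ft_force: [-1.0, 0.5, -0.1]
width: -0.001
```

Run:
```python
from rig import *
from ov import *
print(status(sense(),536.5,27.8))
c=camera("side"); t=camera("top"); np.savez("side16.npz",**c); np.savez("top16.npz",**t); W=cloud(c)
overlay({"side":c},555,86,np.radians(71),0,1.6,0,"pics/s16.png",s=6)
cv2.imwrite("pics/s16raw.png",cv2.resize(c["color"][225:295,235:325,::-1],None,fx=8,fy=8,interpolation=cv2.INTER_CUBIC))
cv2.imwrite("pics/t16.png",t["color"][:,:,::-1])
m=(np.hypot(W[...,0]-546,W[...,1]-60)<16)&(W[...,2]>195)&(W[...,2]<207); print("knob top",m.sum(),np.round(W[m].mean(0),1))
```

```text
{'t': 21.45, 'pos': array([485. , -31.2, 289.1]), 'yaw': np.float64(69.32897180015401), 'r': np.float64(78.3091579826703), 'ang': np.float64(228.85844731456848), 'a': (np.float64(73.36410910155793), np.float64(27.386706988784173)), 'F': array([-1. ,  0.5, -0.1]), 'x': array([0.35300179, 0.93562265]), 'y': array([ 0.93562265, -0.35300179])}
knob top 29 [548.6  58.6 200.5]
```

View pics/s16.png

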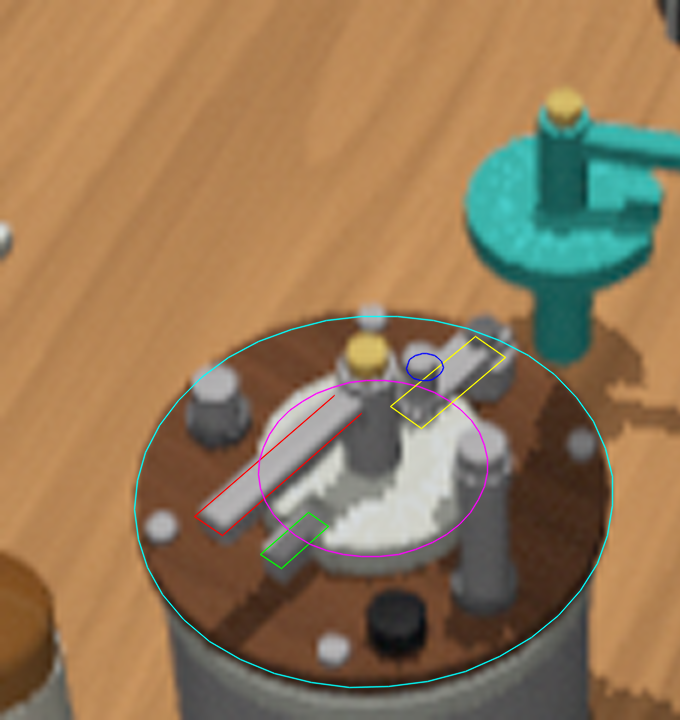

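View pics/s16raw.png

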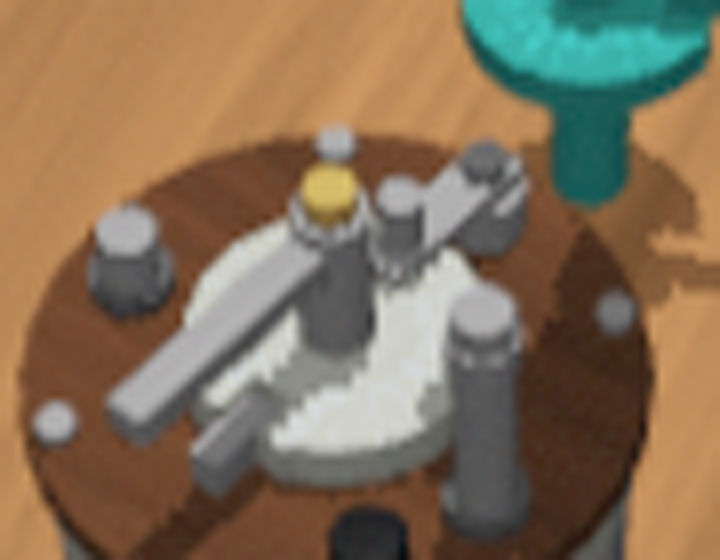

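View pics/t16.png

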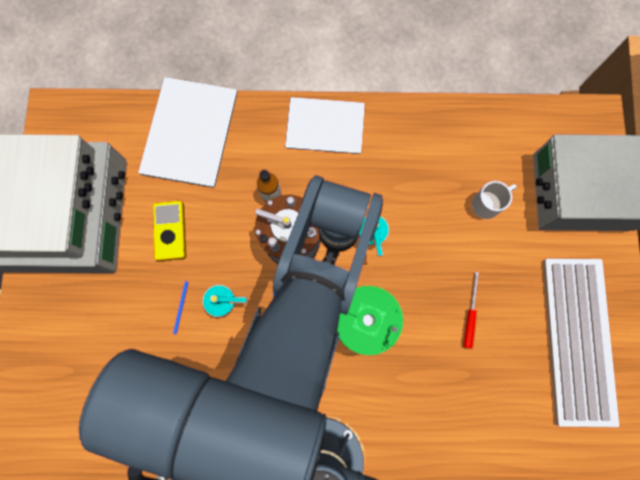

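Run:
```python
from ov import *
from scipy.optimize import least_squares
c=dict(np.load("side16.npz")); W=cloud(c)
m=(np.hypot(W[...,0]-543,W[...,1]-45)<32)&(W[...,2]>181)&(W[...,2]<188); p=W[m][:,:2]; print(m.sum(),p.mean(0)); v=np.linalg.svd(p-p.mean(0))[2]; print("bar dir",np.degrees(np.arctan2(v[0,1],v[0,0]))%180)
m=(np.hypot(W[...,0]-575,W[...,1]-135)<60)&(W[...,2]>213)&(W[...,2]<221)&(np.hypot(W[...,0]-556,W[...,1]-85)>15)&(np.hypot(W[...,0]-502,W[...,1]-117)>25); p=W[m][:,:2]; print(m.sum(),p.mean(0)); v=np.linalg.svd(p-p.mean(0))[2]; print("arm dir",np.degrees(np.arctan2(v[0,1],v[0,0]))%180)
for tag in("0","16"):
  pass
w=np.load("side0.npz")["color"].astype(int); w2=c["color"].astype(int)
d=(abs(w-w2).sum(-1)>60); cv2.imwrite("pics/diff.png",(d*255).astype(np.uint8))
```

```text
102 [542.01576663  43.6489908 ]
bar dir 73.974782841829
172 [569.04399362 127.89039924]
arm dir 71.1522743098417
```

View pics/diff.png

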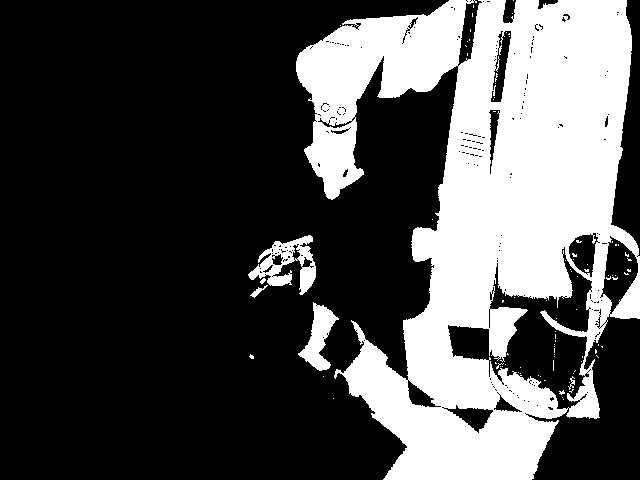

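Bystanders show no change in the diff image. The bar direction reads 74°, about 3–5° off the ideal, so I'll measure the keeper angle better before handing in.

Run:
```python
from h import *
a=dict(np.load("side8.npz"));b=dict(np.load("side16.npz"))
A=cv2.resize(a["color"][235:270,285:320,::-1],None,fx=11,fy=11,interpolation=cv2.INTER_LINEAR)
B=cv2.resize(b["color"][235:270,273:308,::-1],None,fx=11,fy=11,interpolation=cv2.INTER_LINEAR)
im=np.hstack([A,B]).copy()
for k in range(0,70,5):
    cv2.putText(im,str((285 if k<35 else 273-35)+k),(k*11,10),0,.35,(0,0,255),1); cv2.line(im,(k*11,12),(k*11,16),(0,0,255),1)
for k in range(0,35,5): cv2.putText(im,str(235+k),(0,k*11+4),0,.35,(0,0,255),1)
cv2.imwrite("pics/kn.png",im)
```

```text
(no output)
```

View pics/kn.png

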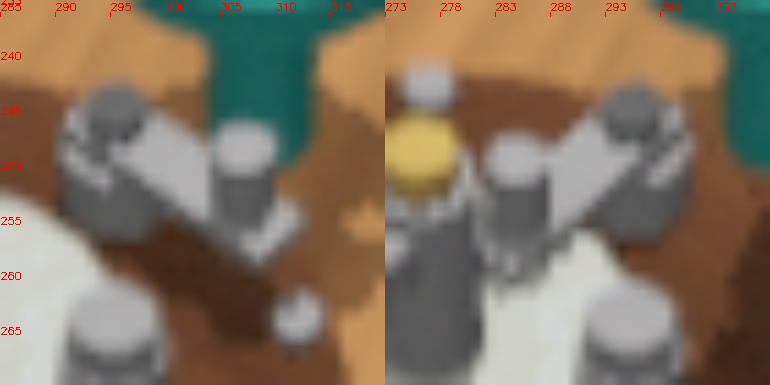

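Run:
```python
from h import *
c=dict(np.load("side16.npz"))
K0=atz(c,307.0,248.0,201);K1=atz(c,284.3,248.8,201)
ch=np.hypot(*(K1-K0)[:2]); print(K0,K1,ch,"angle",2*np.arcsin(ch/64))
mid=(K0+K1)[:2]/2; d=(K1-K0)[:2]/ch; n=np.array([d[1],-d[0]]); P=mid+n*np.sqrt(32**2-ch**2/4); print("pivot",P,[np.degrees(np.arctan2(*(K[:2]-P)[::-1])) for K in(K0,K1)])
for z in(184,188,192): print(z,atz(c,295.2,244.7,z))
```

```text
[508.82554025  37.27141021 201.        ] [550.33445863  55.43037203 201.        ] 45.30715394804527 angle 1.5731099025267568
pivot [538.63849854  25.64439349] [np.float64(158.69427811312218), np.float64(68.56171998810267)]
184 [539.81156968  23.48576448 184.        ]
188 [538.46085667  26.78022538 188.        ]
192 [537.11014367  30.07468629 192.        ]
```

```bash
python3 -c "
from rig import *
s=sense(); print(s['time'],s['ft_force']); print(finish_job())"
```

```text
21.55 [ 1.21670367  0.13716335 -0.8830415 ]
the job is handed in; nothing more can be done
None
```

The insert is home on the flange and the keeper is swung over its collar against its stop. I handed the job in at 21.6 s of the 58 s allowed; no verdict was reported.

**What I did:** With the fingers shut, I pushed the side arm counter-clockwise, over the low port and away from the tall port, for about 205°. The keyway then met the key and the insert dropped. I then pushed the keeper's knob round clockwise until it stopped, and drew the gripper clear.

**Last checks:**
- **Insert:** the collar top measured 176.4 mm and the flange 162.3 mm, the 14 mm expected when it is fully home. The arm points along the key.
- **Keeper:** at the end the force rose to about 8 N and motion all but stalled, so I took that as the stop. The knob's movement in the image gives a swing of 1.57 rad, give or take 0.03, against the 1.6 rad stop.
- **Disagreement:** a rougher depth fit of the keeper bar gave 74°, where about 69–70° was expected. Part of the bar was hidden by the knob, so I relied on the force and the knob position instead.
- **Bystanders:** comparing first and last side pictures showed no change in the screw cap, bottle, meter, mug or look-alikes. The arm's shadow covered part of the bench near the funnel and pen, but both still showed unmoved in the camera views.
- **Gripper:** it ended clear of everything, with only noise-level force readings.

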